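# Reject the rattling prism housing

### The job

One of the three sealed prism housings in the grey tray has a loose insert: lift and lean them endways, some 30 degrees each way, to feel which one shifts, and reject that one once you have leaned it too. Set the rattler down gently, level, fully home and centred in the red cradle, whose walls leave only its ends free, so it has to be put down on the way (the black pad is clear) and taken again by its ends. The two sound housings must end level and centred in tray pockets and never go into the red cradle; leave the bottle, slide box and objective where they stand.

Things in the scene. Friction and masses are not known exactly. Their poses are not given: they have to be found in the camera images.
- tray: fixed grey tray, base plate 110 x 250 x 6 mm (x, y, z), origin at the centre of its underside; three pockets side by side along its y, 90 mm apart. Each pocket has two upright end walls, 6 mm thick, 44 mm wide, 50 mm tall above the plate, 76 mm apart along the tray's x, so a housing lying along the tray's x can only be gripped across its 46 mm width; the sides of the pocket are open
- pocket1 (a point): centre of the first tray pocket, on the plate's upper face (6 mm above the table), x along the pocket. At the start a sealed prism housing lies here, as in each pocket, within 5 mm and 0.03 rad of it, its length along x: white box 68 x 46 x 42 mm (length, width, height), black ends, round glass window on top, about 0.44 kg. The three look alike; a random one is loose
- pocket2 (a point): centre of the second tray pocket, as pocket1. Inside each housing is a 0.24 kg insert, anywhere up to 18 mm off-centre lengthwise. In the two sound housings it is glued fast. In the loose one it slides to the low end once the length is leaned beyond about 10 degrees, and stays there when the housing is levelled again
- pocket3 (a point): centre of the third tray pocket, as pocket1. In the loose housing the insert travels 36 mm from end to end, so the moment about the axis across the housing, read with it level after leaning one way and again after leaning the other way, differs by about 0.085 N m; in a sound one it does not change
- cradle: fixed red reject cradle: base 80 x 72 x 6 mm (x, y, z), origin at the centre of its underside; two side walls along its x, each 58 mm long, 6 mm thick, 50 mm tall above the base, 54 mm apart inside; both ends open. A housing goes in with its length along the cradle's x, either way round, overhanging the walls by 5 mm at each end, so it can only be held by its 68 mm length there
- cradle_seat (a point): centre of the cradle's floor between the walls, on the base's upper face (6 mm above the table); the centre of the rejected housing's underside belongs here
- pad: fixed black rubber pad 100 x 100 x 3 mm lying flat between tray and cradle, clear of other things; origin at the centre of its underside
- oil_bottle: bystander: small amber bottle, 32 mm diameter, 75 mm tall, loose; origin under its centre
- slide_box: bystander: blue slide box 85 x 35 x 30 mm, loose; origin under its centre
- objective: bystander: steel microscope objective standing on end, 31 mm diameter, 43 mm tall, loose; origin under its centre
Things that resemble listed ones, but are neither listed nor needed, are in the scene too. Of the things like the cradle, leave any that is orange or purple; of the rest the smaller one is meant.

How it is judged:
On the way:
1. the loose housing has been lifted clear and leaned at least 20 degrees (height (world z) of rattler_c0 above 0.06 m and angle between rattler_c0's own z axis and vertical above 0.35 rad), for 0.1 s.
At the end, for the whole second after the job is handed in: The loose housing (box rattler_c0) rests level (3 degrees) between the walls on the cradle's floor (4 mm), its centre within 10 mm of the seat's; each sound housing (sound1_c0, sound2_c0) rests level in a tray pocket (4 mm of its floor), its centre within 12 mm of the pocket's (horizontal distance between rattler_c0 and cradle_seat below 0.01 m and z of rattler_c0 in the frame of cradle_seat between 0.017 and 0.025 m and angle between each of rattler_c0, sound1_c0, sound2_c0's own z axis and vertical below 0.06 rad and (horizontal distance between sound1_c0 and pocket1 below 0.012 m or horizontal distance between sound1_c0 and pocket2 below 0.012 m or horizontal distance between sound1_c0 and pocket3 below 0.012 m) and z of sound1_c0 in the frame of tray between 0.023 and 0.031 m and (horizontal distance between sound2_c0 and pocket1 below 0.012 m or horizontal distance between sound2_c0 and pocket2 below 0.012 m or horizontal distance between sound2_c0 and pocket3 below 0.012 m) and z of sound2_c0 in the frame of tray between 0.023 and 0.031 m); the robot touches nothing.
It fails at once if a sound housing is put into the reject cradle ((horizontal distance between sound1_c0 and cradle_seat below 0.03 m and z of sound1_c0 in the frame of cradle_seat below 0.065 m) or (horizontal distance between sound2_c0 and cradle_seat below 0.03 m and z of sound2_c0 in the frame of cradle_seat below 0.065 m)).
It fails at once if a bystander is moved more than 30 mm (distance of any of oil_bottle, slide_box, objective from where it was at the start of the episode above 0.03 m).
It fails at once if a housing is dropped or slammed onto the tray, cradle or pad (over 200 N, as from a fall of some 15 mm) (contact force between any of rattler_c0, sound1_c0, sound2_c0 and tray above 200 N or contact force between any of rattler_c0, sound1_c0, sound2_c0 and cradle above 200 N or contact force between any of rattler_c0, sound1_c0, sound2_c0 and pad above 200 N).
It also fails if it takes over 72 s, if anything falls off the work surface, if the arm or the gripper's body presses on something with over 40 N, if the wrist force passes 120 N, or if a joint passes its speed limit or range.

### The arm

A 6-joint arm with a two-finger parallel gripper is mounted at the origin on the work surface. World frame = base frame: x ahead of the robot, y to its left, z up, the work surface at z = 0. Lengths are in m, angles in rad, forces in N, time in s.
With the tool pointing down it reaches from about 0.3 to 0.775 m from the base axis. Payload 14.6 kg.
Tool frame: the origin (TCP) lies on the centre line of the jaws, within the pads' length; the fingertips stand 11 mm ahead of it and the grasp point (between the pads) lies 8 mm behind it; y points along the fingers, x is the direction in which the jaws open and shut, and the axes are right-handed (so a half turn about y gives the same grasp; the last joint's range is limited). The gripper opens to 94 mm and grips with 3 to 60 N. Pads are 16 mm wide; open, the fingers measure 119 mm over their backs; the gripper's body (75 mm by 177 mm) begins 78 mm behind the grasp point.
Start: joints at [1.216, 0.3, 1.521, -0, 1.321, -0.067], TCP at [0.156, 0.527, 0.216] pointing down, gripper open.
Joint ranges: [-3.03, 3.03], [-0.79, 2.21], [0.23, 2.52], [-1.04, 4.18], [0, 3.07], [-2.55, 2.55]. Speed limits (rad/s): [2.22, 2.22, 2.57, 3.14, 3.14, 3.14].

### API

Orientations are given as [roll, pitch, yaw] about the fixed x, y, z axes, in that order (R = Rz(yaw) Ry(pitch) Rx(roll)).
In Python, from station import ctrl, imaging gives the robot as it stands. The module is installed in compiled form; this text tells all that it offers.
- The arm moves only by the tool apply_moves, never from a script. Its argument "deltas" is a list of rows, each an object with "dp": the shift along the tool's x, y, z in m, a list of three; "roll": the turn about the tool's y in rad; "grip": the closure, from -1 (fully open) to 1 (shut). In form: [{"dp": [tx, ty, tz], "roll": roll, "grip": grip}, ...]. A call has 1 to 10 rows; each row shifts and turns the commanded pose from where the row before left it, along the tool's axes as they then stand; what a row does not reach is not made up. A row lasts 1/8 s, in which the tool goes at most 62.5 mm and 10.7 degrees, less where a joint would pass 70% of its speed; a pose out of reach is approached as far as the arm can. A call with a gripper value outside its range is refused whole. The fingers move at their own pace and stop on an object; "newtons" is the grip in N (left out, the last holds). Time passes only in rows, so rows that do not move let the fingers close. It gives the time, the measured TCP pose, the force and the opening at its end, in the units of the state.
- ctrl.get_obs(): the state, without advancing time (a new reading comes with each control period).
- imaging.camera(name): name is "scene" or "top" or "wrist"; returns the picture (400x640x3 uint8, blue, green, red); there is no depth.
- imaging.camera_info(name): a dict with "K" (3x3 intrinsics, pixels), "world_from_camera" (4x4, takes a point from camera to world coordinates). Camera axes: x right, y down, z forward; pixel columns grow to the right and rows downward; lengths in m; the calibration is good to about 2 mm. The wrist camera is an equidistant fisheye: a pixel r from the principal point sees the ray r / f radians off the axis. A picture is of the moment at which its call begins: read the wrist's pose just before it. camera_info takes no time and is no camera call; for the wrist camera it gives the pose at the moment of the call.
- ctrl.hand_in(): hands the job in, once; it reports no verdict.
The state is a dict: "time_s": time; "qpos": joint angles; "joint_vel": joint speeds; "tau": joint torques, N m; "ee_pos": TCP position; "eef_rot": TCP orientation; "force": force on the tool from outside, world axes, zero at the start; "moment": the same for the moment, N m; "grip_width": finger opening in m.
Only numpy, scipy, OpenCV 4.12 (cv2) and the standard library are available. Lean on these libraries where they do the work, as an engineer would, in place of code of your own. Each camera call takes 0.05 s, during which the arm holds its last target. There are 200 camera calls.

## Working session

There is one attempt and no reset: what is moved stays moved. The work goes in short steps, Python scripts to look and compute and a tool call to move; the robot and the scene stay as the last step left them, time stands still between calls to the robot, and variables do not carry over. Pictures are saved under pics/ and viewed, about 8 in all and at most 12, crops included, and the job is handed in when it is done.

Besides the shell and the picture viewer there is one more tool, called after ">>>" by a JSON object that holds its "fn" and its "kwargs". apply_moves: Moves the arm, as the interface text tells. Its arguments: {"type":"object","properties":{"deltas":{"type":"array"},"newtons":{"type":"number"}},"required":["deltas"]}

```bash
mkdir -p pics && python3 - <<'E'
from station import ctrl, imaging
import cv2, numpy as np
o=ctrl.get_obs()
for k,v in o.items(): print(k,np.round(v,4))
for n in("scene","top","wrist"):
    im=imaging.camera(n); cv2.imwrite(f"pics/{n}0.png",im)
    i=imaging.camera_info(n); print(n,np.round(i["K"],2).tolist(),np.round(i["world_from_camera"],4).tolist())
E
```

```text
time_s 0.0
qpos [ 1.2164  0.3005  1.5215  0.      1.3207 -0.0666]
joint_vel [-0.0014  0.0006  0.0004 -0.0002 -0.001  -0.0021]
tau [ 1.00000e-04 -5.31815e+01 -3.52723e+01  7.08000e-02  2.44000e-02
 -1.00000e-04]
ee_pos [0.156  0.5272 0.2159]
eef_rot [-1.5707e+00  1.1000e-03  1.2830e+00]
force [0.7972 0.7326 0.7731]
moment [-0.0197 -0.0094 -0.0226]
grip_width 0.094
scene [[385.07, 0.0, 318.27], [0.0, 385.07, 200.22], [0.0, 0.0, 1.0]] [[0.3237, 0.6905, -0.6469, 1.0288], [0.9461, -0.2433, 0.2138, -0.1751], [-0.0097, -0.6812, -0.732, 0.6626], [0.0, 0.0, 0.0, 1.0]]
top [[471.29, 0.0, 320.48], [0.0, 471.29, 200.81], [0.0, 0.0, 1.0]] [[-0.0977, -0.9732, 0.2084, 0.1893], [-0.9952, 0.0969, -0.0139, -0.0009], [-0.0066, -0.2088, -0.9779, 1.2733], [0.0, 0.0, 0.0, 1.0]]
wrist [[309.71, 0.0, 322.72], [0.0, 309.71, 203.99], [0.0, 0.0, 1.0]] [[0.284, 0.9189, 0.2737, 0.0766], [0.9588, -0.2722, -0.081, 0.5515], [0.0001, 0.2855, -0.9584, 0.384], [0.0, 0.0, 0.0, 1.0]]
```

View pics/top0.png

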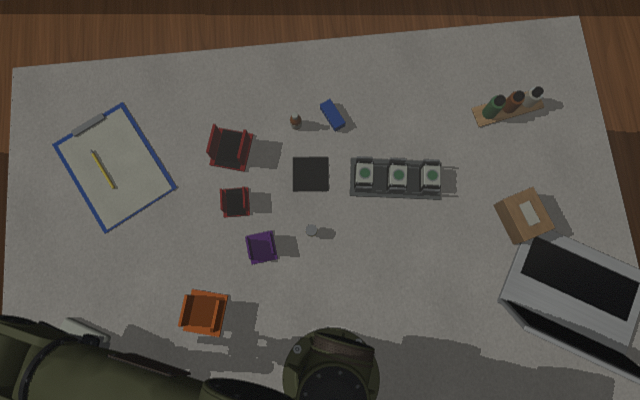

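View pics/scene0.png

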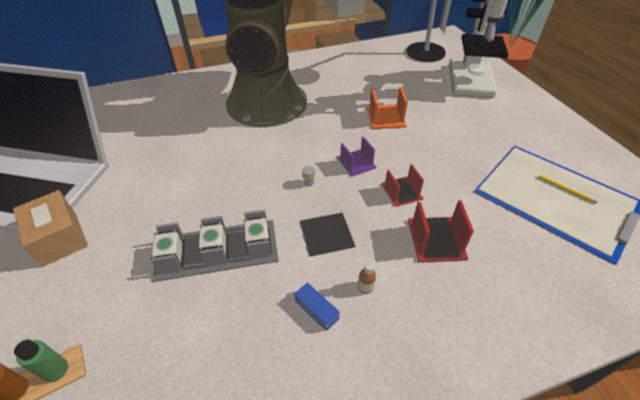

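Candidates for the cradle, in top-view pixels:
- small red (235,202)
- large red (230,148)
- purple (262,247)
- orange (205,313)

By the description I choose the small red one. The housings are at (365,173), (399,175) and (432,175), and the pad at (311,174). Next is one close crop and a first measurement.

```bash
cat > h.py <<'E'
import numpy as np, cv2
from station import ctrl, imaging
def ray(n,uv,info=None):
    i=info or imaging.camera_info(n); K=np.array(i["K"]);T=np.array(i["world_from_camera"])
    a=(np.asarray(uv,float)-K[:2,2])/K[0,0]
    if n=="wrist":
        r=np.hypot(*a); d=np.array([*(a/r*np.sin(r)),np.cos(r)]) if r>0 else np.array([0,0,1.])
    else: d=np.array([*a,1.])
    d=T[:3,:3]@d; return T[:3,3],d/np.linalg.norm(d)
def onz(n,uv,z,info=None):
    o,d=ray(n,uv,info); return o+d*(z-o[2])/d[2]
def tri(r1,r2):
    (o1,d1),(o2,d2)=r1,r2
    s=np.linalg.lstsq(np.c_[d1,-d2],o2-o1,rcond=None)[0]
    p,q=o1+d1*s[0],o2+d2*s[1]; return (p+q)/2,np.linalg.norm(p-q)
def blobs(m,amin=20):
    n,l,s,c=cv2.connectedComponentsWithStats(m.astype(np.uint8)); 
    return [(c[k],s[k]) for k in range(1,n) if s[k,4]>=amin],l
E
python3 - <<'E'
from h import *
R={}
for n in("top","scene"):
    im=cv2.imread(f"pics/{n}0.png"); hsv=cv2.cvtColor(im,cv2.COLOR_BGR2HSV)
    H,S,V=cv2.split(hsv)
    for nm,m in dict(green=(H>45)&(H<90)&(S>60),red=((H<5)|(H>174))&(S>130)&(V>40),blue=(H>105)&(H<125)&(S>120),amber=(H>5)&(H<16)&(S>100)).items():
        print(n,nm,[(c.round(1).tolist(),s.tolist()) for c,s in blobs(m,25)[0]])
im=cv2.imread("pics/top0.png")[110:270,195:460]
cv2.imwrite("pics/top_crop.png",np.clip(cv2.resize(im,None,fx=3,fy=3,interpolation=cv2.INTER_CUBIC)*1.5,0,255).astype(np.uint8))
E
```

```text
top green [([492.8, 104.5], [485, 97, 18, 14, 65]), ([364.5, 172.6], [360, 169, 10, 8, 63]), ([398.4, 174.5], [394, 171, 10, 8, 62]), ([432.1, 174.8], [428, 171, 9, 9, 63])]
top red [([210.4, 137.9], [207, 125, 8, 27, 55]), ([241.0, 144.0], [237, 130, 9, 28, 71]), ([241.7, 167.6], [237, 165, 8, 6, 27]), ([243.3, 197.4], [242, 187, 3, 20, 34]), ([220.8, 198.4], [220, 190, 3, 20, 31])]
top blue [([332.0, 113.5], [321, 100, 24, 30, 322]), ([143.8, 142.3], [104, 103, 72, 93, 409]), ([80.3, 184.1], [53, 134, 78, 99, 419])]
top amber [([313.4, 46.0], [0, 0, 640, 315, 34281]), ([511.4, 100.8], [503, 92, 21, 18, 104]), ([202.9, 312.3], [178, 289, 50, 48, 1776])]
scene green [([510.9, 15.8], [510, 0, 3, 30, 35]), ([530.9, 13.8], [518, 0, 25, 36, 138]), ([255.2, 228.8], [250, 225, 12, 9, 81]), ([210.0, 234.9], [204, 231, 13, 9, 86]), ([163.7, 243.1], [158, 239, 13, 9, 89]), ([45.1, 363.1], [17, 341, 51, 41, 1053])]
scene red [([403.4, 188.0], [382, 165, 41, 41, 262]), ([438.7, 236.0], [409, 201, 64, 61, 647])]
scene blue [([85.0, 37.0], [0, 0, 173, 86, 11787]), ([212.7, 16.4], [196, 0, 33, 37, 949]), ([408.3, 15.0], [388, 0, 43, 35, 1192]), ([438.2, 12.0], [434, 0, 10, 27, 152]), ([462.4, 14.4], [447, 0, 33, 34, 669]), ([504.2, 21.5], [496, 0, 14, 33, 199]), ([517.1, 7.0], [515, 0, 5, 17, 35]), ([622.0, 196.5], [579, 174, 61, 40, 114]), ([560.8, 231.6], [475, 187, 150, 77, 735]), ([317.1, 304.0], [295, 284, 44, 45, 786])]
scene amber [([303.6, 11.2], [287, 0, 31, 24, 404]), ([584.2, 62.2], [495, 0, 145, 157, 7215]), ([319.0, 37.2], [285, 23, 74, 28, 1154]), ([208.9, 55.5], [191, 44, 39, 24, 588]), ([179.9, 57.9], [170, 46, 20, 25, 328]), ([387.4, 111.6], [367, 87, 41, 42, 1078]), ([49.8, 229.4], [13, 190, 74, 76, 2794]), ([367.3, 277.7], [360, 271, 16, 13, 139]), ([34.2, 379.6], [0, 346, 85, 54, 1530]), ([603.6, 386.6], [529, 356, 111, 44, 1990])]
```

View pics/top_crop.png

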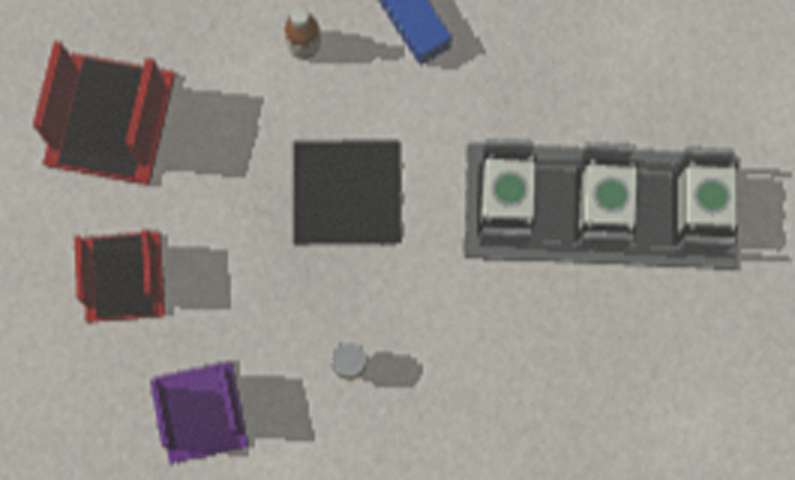

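The crop shows the small red cradle at crop (120,277), walls left and right so its length runs along world x. The large red one is at (107,120), the pad at (347,192) and the objective at (350,360). Window centres are at (510,188), (611,194) and (712,196).

```bash
python3 - <<'E'
from h import *
T=[(364.5,172.6),(398.4,174.5),(432.1,174.8)];S=[(255.2,228.8),(210.0,234.9),(163.7,243.1)]
P=[]
for t,s in zip(T,S):
    p,e=tri(ray("top",t),ray("scene",s)); P.append(p); print("win",p.round(4),"gap",round(e,4), "top@.048",onz("top",t,.048).round(4))
P=np.array(P); d=P[0]-P[2]; print("line dir deg",np.degrees(np.arctan2(d[1],d[0])),"spacing",np.linalg.norm(d)/2)
c=lambda x,y:(195+x/3,110+y/3)
for nm,uv,z in [("cradle base nl",c(88,321),.006),("base nr",c(164,314),.006),("objective",c(350,360),.043),("pad tl",c(294,141),.003),("pad tr",c(401,141),.003),("pad bl",c(294,243),.003),("pad br",c(401,243),.003),("wallR far top",c(157,231),.056),("wallL far top",c(77,236),.056),("wallL near top",c(83,301),.056),
 ("tray bl",c(465,257),.006),("tray br",c(739,268),.006),("tray tl",c(468,143),.006),("bigred nr",c(152,183),.006),("bigred wallR near top",c(130,150),.056)]:
    print(nm,onz("top",uv,z).round(4))
E
```

```text
win [ 0.5166 -0.1434  0.046 ] gap 0.0012 top@.048 [ 0.516  -0.1438  0.048 ]
win [ 0.5021 -0.2334  0.0464] gap 0.0012 top@.048 [ 0.5016 -0.2338  0.048 ]
win [ 0.4922 -0.3235  0.0464] gap 0.001 top@.048 [ 0.4918 -0.3236  0.048 ]
line dir deg 82.29701497185417 spacing 0.09087758879626899
cradle base nl [0.4404 0.247  0.006 ]
base nr [0.44   0.1776 0.006 ]
objective [0.3755 0.0124 0.043 ]
pad tl [0.5931 0.0457 0.003 ]
pad tr [ 0.5831 -0.0542  0.003 ]
pad bl [0.4952 0.0541 0.003 ]
pad br [ 0.4854 -0.0442  0.003 ]
wallR far top [0.5054 0.1718 0.056 ]
wallL far top [0.5079 0.2427 0.056 ]
wallL near top [0.4487 0.2406 0.056 ]
tray bl [ 0.4657 -0.1013  0.006 ]
tray br [ 0.4306 -0.3496  0.006 ]
tray tl [ 0.574  -0.1161  0.006 ]
bigred nr [0.5647 0.1805 0.006 ]
bigred wallR near top [0.5825 0.1911 0.056 ]
```

>>> {"fn": "apply_moves", "kwargs": {"deltas": [{"dp": [-0.028, 0, -0.047], "roll": 0, "grip": -1}, {"dp": [-0.028, 0, -0.047], "roll": 0, "grip": -1}, {"dp": [-0.028, 0, -0.047], "roll": 0, "grip": -1}, {"dp": [-0.028, 0, -0.047], "roll": 0, "grip": -1}, {"dp": [-0.028, 0, -0.047], "roll": 0, "grip": -1}, {"dp": [-0.028, 0, -0.047], "roll": 0, "grip": -1}, {"dp": [-0.028, 0, -0.047], "roll": 0, "grip": -1}, {"dp": [-0.028, 0, -0.047], "roll": 0, "grip": -1}, {"dp": [0, 0, 0], "roll": -0.15, "grip": -1}], "newtons": 25}}

```text
time_s: 1.27
ee_pos: [0.4547, 0.2033, 0.216]
eef_rot: [-1.57, 0.001, 1.432]
force: [-1.1, 0.5, 0.1]
grip_width: 0.0936
```

```bash
python3 - <<'E'
from h import *
import json
def save(k):
    i=imaging.camera_info("wrist"); im=imaging.camera("wrist"); cv2.imwrite(f"pics/{k}.png",im)
    json.dump({a:np.array(b).tolist() for a,b in i.items()},open(f"pics/{k}.json","w")); 
o=ctrl.get_obs(); print(o["time_s"],o["ee_pos"].round(4) if hasattr(o["ee_pos"],"round") else o["ee_pos"],o["eef_rot"])
save("w1")
E
```

```text
1.275 [0.4547 0.2033 0.216 ] [-1.57042859e+00  5.63743417e-04  1.43161579e+00]
```

View pics/w1.png

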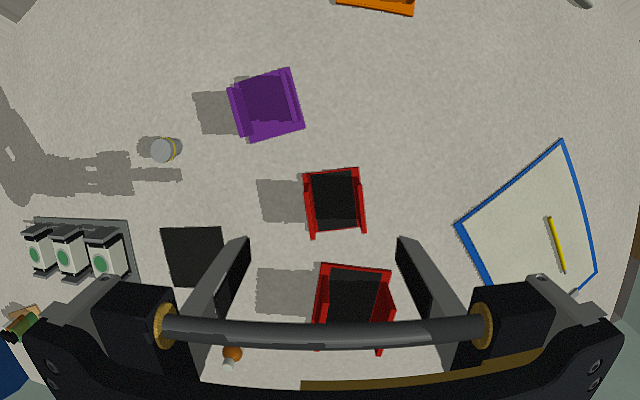

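The wrist view shows the small cradle at (334,200), with walls at (308,204) and (363,198). The purple cradle is at (266,105), the pad at (193,256) and the housings at (35,255), (63,258) and (103,263). I'll move to a second viewpoint near the tray.

>>> {"fn": "apply_moves", "kwargs": {"deltas": [{"dp": [-0.06, 0, -0.003], "roll": 0, "grip": -1}, {"dp": [-0.06, 0, -0.003], "roll": 0, "grip": -1}, {"dp": [-0.06, 0, -0.003], "roll": 0, "grip": -1}, {"dp": [-0.06, 0, -0.003], "roll": 0, "grip": -1}, {"dp": [-0.06, 0, -0.003], "roll": 0, "grip": -1}, {"dp": [-0.06, 0, -0.003], "roll": 0, "grip": -1}, {"dp": [0, 0, 0], "roll": 0, "grip": -1}]}}

```text
time_s: 2.2
ee_pos: [0.4208, -0.1558, 0.2162]
eef_rot: [-1.57, 0.0, 1.426]
force: [-0.1, -0.1, -0.2]
grip_width: 0.0938
```

```bash
python3 - <<'E'
from h import *
import json
k="w2"
o=ctrl.get_obs(); print(o["time_s"],np.round(o["ee_pos"],4),np.round(o["eef_rot"],4),np.round(o["force"],2),np.round(o["moment"],3))
i=imaging.camera_info("wrist"); im=imaging.camera("wrist"); cv2.imwrite(f"pics/{k}.png",im)
json.dump({a:np.array(b).tolist() for a,b in i.items()},open(f"pics/{k}.json","w"))
E
```

```text
2.2 [ 0.4208 -0.1558  0.2162] [-1.5704e+00  1.0000e-04  1.4265e+00] [-0.05 -0.08 -0.2 ] [0.028 0.008 0.043]
```

View pics/w2.png

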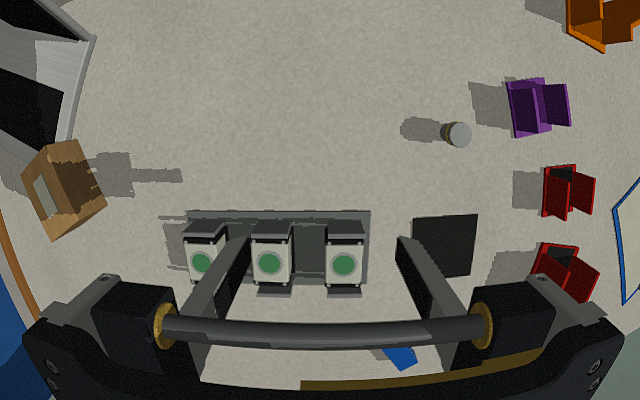

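The wrist view over the tray shows windows at (201,262), (269,264) and (343,265). The tray's near edge runs (188,212) to (370,211), with near end walls at (203,228), (271,226) and (345,226). The cradle is at (568,190). I'll make one enlarged side-by-side crop of cradle and tray to pick corners.

```bash
python3 - <<'E'
from h import *
import json
I={k:json.load(open(f"pics/{k}.json")) for k in("w1","w2")}
W={}
for k in I:
    hsv=cv2.cvtColor(cv2.imread(f"pics/{k}.png"),cv2.COLOR_BGR2HSV);H,S,V=cv2.split(hsv)
    b=[c for c,s in blobs((H>45)&(H<90)&(S>60),25)[0] if c[1]<300 and c[1]>240]; b=sorted(b,key=lambda c:c[0])[-3:]
    W[k]=b; print(k,[c.round(1).tolist() for c in b])
for a,b in zip(W["w1"],W["w2"]):
    p,e=tri(ray("wrist",a,I["w1"]),ray("wrist",b,I["w2"])); print("win",p.round(4),round(e,4),"w2@.048",onz("wrist",b,.048,I["w2"]).round(4))
a=cv2.imread("pics/w1.png")[160:245,290:375]; b=cv2.imread("pics/w2.png")[200:300,170:385]
A=cv2.resize(a,None,fx=5,fy=5,interpolation=cv2.INTER_CUBIC);B=cv2.resize(b,None,fx=3.5,fy=3.5,interpolation=cv2.INTER_CUBIC)
cv2.imwrite("pics/cA.png",A);cv2.imwrite("pics/cB.png",B)
out=np.zeros((600,800,3),np.uint8); A2=cv2.resize(a,None,fx=3,fy=3,interpolation=cv2.INTER_CUBIC);B2=cv2.resize(b,None,fx=3.4,fy=3.4,interpolation=cv2.INTER_CUBIC)
out[:255,:255]=A2; out[256:596,:731]=B2[:340,:731]
c=cv2.resize(cv2.imread("pics/w2.png")[155:225,535:605],None,fx=3.6,fy=3.6,interpolation=cv2.INTER_CUBIC); out[:252,300:552]=c
cv2.imwrite("pics/crops.png",out)
E
```

```text
w1 [[33.6, 254.6], [62.4, 257.6], [100.0, 263.6]]
w2 [[200.8, 262.4], [269.1, 263.0], [343.2, 264.7]]
win [ 0.4934 -0.3245  0.0474] 0.0003 w2@.048 [ 0.4929 -0.3241  0.048 ]
win [ 0.5032 -0.2337  0.048 ] 0.0001 w2@.048 [ 0.5032 -0.2337  0.048 ]
win [ 0.518  -0.1439  0.048 ] 0.0001 w2@.048 [ 0.518  -0.1439  0.048 ]
```

View pics/crops.png

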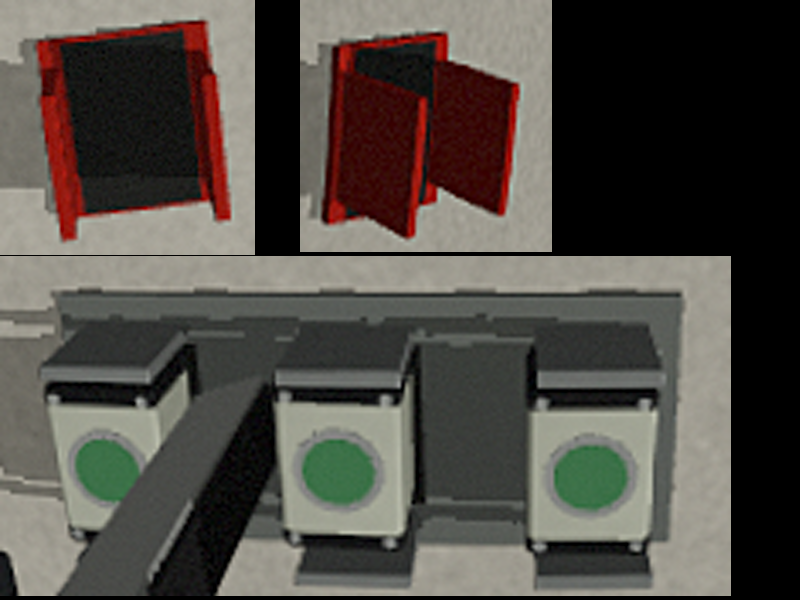

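```bash
python3 - <<'E'
from h import *
import json
I={k:json.load(open(f"pics/{k}.json")) for k in("w1","w2")}
C=[]
for nm,a,b in [("yL near",(306,192.3),(569.2,181.9)),("yL far",(313,238.7),(566.1,220.3)),("yR near",(359.7,184.7),(595.6,178.3)),("yR far",(364.3,232.7),(591.7,214.2))]:
    p,e=tri(ray("wrist",a,I["w1"]),ray("wrist",b,I["w2"])); print(nm,p.round(4),round(e,4),"w1@.056",onz("wrist",a,.056,I["w1"]).round(4)); C.append(onz("wrist",a,.056,I["w1"]))
C=np.array(C); print("cradle centre",C.mean(0).round(4),"axis deg",[np.degrees(np.arctan2(*(q-p)[1::-1])).round(1) for p,q in((C[0],C[1]),(C[2],C[3]))])
nl,nr=onz("wrist",(302.7,173.3),.006,I["w1"]),onz("wrist",(358.7,167),.006,I["w1"]); print("base near",nl.round(4),nr.round(4),"edge dir",np.degrees(np.arctan2(*(nr-nl)[1::-1])), "centre from base", ((nl+nr)/2).round(4))
N={}
for nm,u in dict(An=(346.5,236.2),Af=(345,295.3),Bn=(271.2,236.5),Bf=(274.1,295.3),Cn=(197.9,234.7)).items():
    N[nm]=onz("wrist",u,.056,I["w2"]); print(nm,N[nm].round(4))
for p in "AB":
    d=N[p+"f"]-N[p+"n"]; print(p,"centre",((N[p+"f"]+N[p+"n"])/2).round(4),"len",np.linalg.norm(d).round(4),"yaw",np.degrees(np.arctan2(d[1],d[0])).round(1))
l,r=onz("wrist",(185.6,210.6),.006,I["w2"]),onz("wrist",(370.9,210.9),.006,I["w2"]);print(l.round(4),r.round(4),np.linalg.norm(r-l),np.degrees(np.arctan2(*(r-l)[1::-1])))
t=np.radians(np.degrees(np.arctan2(*(r-l)[1::-1]))-90); m=(l+r)/2+0.055*np.array([np.cos(t),np.sin(t),0])
for k in(1,0,-1): print("pocket from plate",(m+0.09*k*np.array([-np.sin(t),np.cos(t),0])).round(4))
E
```

```text
yL near [0.4535 0.1857 0.0557] 0.0004 w1@.056 [0.4536 0.1857 0.056 ]
yL far [0.5093 0.1852 0.0568] 0.0011 w1@.056 [0.509  0.1852 0.056 ]
yR near [0.4532 0.2448 0.0583] 0.001 w1@.056 [0.4533 0.245  0.056 ]
yR far [0.5094 0.2442 0.0582] 0.0005 w1@.056 [0.5101 0.2445 0.056 ]
cradle centre [0.4815 0.2151 0.056 ] axis deg [np.float64(-0.6), np.float64(-0.6)]
base near [0.4413 0.1808 0.006 ] [0.4429 0.2508 0.006 ] edge dir 88.65755845651557 centre from base [0.4421 0.2158 0.006 ]
An [ 0.4777 -0.1357  0.056 ]
Af [ 0.5579 -0.1467  0.056 ]
Bn [ 0.4658 -0.2218  0.056 ]
Bf [ 0.5458 -0.2353  0.056 ]
Cn [ 0.4522 -0.3124  0.056 ]
A centre [ 0.5178 -0.1412  0.056 ] len 0.081 yaw -7.8
B centre [ 0.5058 -0.2286  0.056 ] len 0.0812 yaw -9.6
[ 0.4325 -0.3471  0.006 ] [ 0.4685 -0.099   0.006 ] 0.2506921955367723 81.74184592802962
pocket from plate [ 0.5178 -0.1418  0.006 ]
pocket from plate [ 0.5049 -0.2309  0.006 ]
pocket from plate [ 0.492 -0.32   0.006]
```

Results:
- Cradle centre (0.4815, 0.2151), yaw about -0.9°, wall tops measured at 56-58 mm.
- Pockets A (0.518,-0.1415), B (0.505,-0.2305), C (0.492,-0.320), tray yaw -8.25°.
- Window heights 48 mm, and the plate measures 250.7 mm against 250 given.

All agree with the text. The tool only turns about the vertical, so I'll lean each housing by levering it against a tray wall while it pivots in the pads.

>>> {"fn": "apply_moves", "kwargs": {"deltas": [{"dp": [0.014, 0.02, -0.047], "roll": 0, "grip": -1}, {"dp": [0.014, 0.03, -0.047], "roll": 0, "grip": -1}, {"dp": [0, 0.05, 0], "roll": 0, "grip": -1}, {"dp": [0, 0, 0], "roll": 0, "grip": -1}], "newtons": 25}}

```text
time_s: 2.75
ee_pos: [0.517, -0.1361, 0.1136]
eef_rot: [-1.564, -0.001, 1.434]
force: [-1.0, -0.2, 0.6]
grip_width: 0.0941
```

>>> {"fn": "apply_moves", "kwargs": {"deltas": [{"dp": [-0.005, 0, -0.002], "roll": 0, "grip": -1}, {"dp": [0, 0.045, 0], "roll": 0, "grip": -1}, {"dp": [0, 0.03, 0], "roll": 0, "grip": -1}, {"dp": [0, 0.015, 0], "roll": 0, "grip": -1}, {"dp": [0, 0, 0], "roll": 0, "grip": 1}, {"dp": [0, 0, 0], "roll": 0, "grip": 1}, {"dp": [0, 0, 0], "roll": 0, "grip": 1}, {"dp": [0, 0, 0], "roll": 0, "grip": 1}]}}

```text
time_s: 3.75
ee_pos: [0.52, -0.1437, 0.0271]
eef_rot: [-1.572, 0.0, 1.433]
force: [-0.8, -0.4, -0.5]
grip_width: 0.0574
```

```bash
cat > rd.py <<'E'
from h import *
o=ctrl.get_obs(); y=o["eef_rot"][2]; u=np.array([np.cos(y),np.sin(y),0]); w=np.array([-u[1],u[0],0])
tx=np.array([np.cos(np.radians(-8.25)),np.sin(np.radians(-8.25))])
p=np.array(o["ee_pos"]); print(round(o["time_s"],2),"p",p.round(4),"rpy",np.round(o["eef_rot"],3),"F",np.round(o["force"],2),"Mjaw %.3f Mz' %.3f"%(u@o["moment"],w@np.array(o["moment"])),"gw",round(o["grip_width"],4))
for n,c in dict(A=(.5178,-.1415),B=(.505,-.2305),C=(.492,-.3197)).items():
    d=p[:2]-c
    if np.hypot(*d)<.08: print(n,"tray x %.4f y %.4f"%(d@tx,d@np.array([-tx[1],tx[0]])))
E
python3 rd.py
```

```text
3.75 p [ 0.52   -0.1437  0.0271] rpy [-1.572  0.     1.433] F [-0.78 -0.37 -0.5 ] Mjaw -0.015 Mz' 0.019 gw 0.0574
A tray x 0.0025 y -0.0019
```

>>> {"fn": "apply_moves", "kwargs": {"deltas": [{"dp": [0.001, 0.003, 0.002], "roll": 0, "grip": 1}, {"dp": [0, 0, 0], "roll": 0, "grip": 1}, {"dp": [0, 0, 0], "roll": 0, "grip": 1}, {"dp": [0, -0.03, 0], "roll": 0, "grip": 1}, {"dp": [0, -0.03, 0], "roll": 0, "grip": 1}, {"dp": [0, 0, 0], "roll": 0, "grip": 1}, {"dp": [0, 0, 0], "roll": 0, "grip": 1}]}}

```text
time_s: 4.62
ee_pos: [0.517, -0.142, 0.0818]
eef_rot: [-1.568, -0.001, 1.433]
force: [-1.1, 0.4, -3.5]
grip_width: 0.046
```

```bash
python3 rd.py
```

```text
4.62 p [ 0.517  -0.142   0.0818] rpy [-1.568e+00 -1.000e-03  1.433e+00] F [-1.14  0.43 -3.54] Mjaw 0.051 Mz' 0.003 gw 0.046
A tray x -0.0007 y -0.0006
```

>>> {"fn": "apply_moves", "kwargs": {"deltas": [{"dp": [0, 0, 0.01], "roll": 0, "grip": 1}, {"dp": [0, 0.008, 0], "roll": 0, "grip": 1}, {"dp": [0, 0.007, 0], "roll": 0, "grip": 1}, {"dp": [0, 0.007, 0], "roll": 0, "grip": 1}, {"dp": [0, 0, 0], "roll": 0, "grip": 1}]}}

```text
time_s: 5.25
ee_pos: [0.5097, -0.1412, 0.062]
eef_rot: [-1.575, 0.0, 1.433]
force: [7.5, 0.3, 2.5]
grip_width: 0.0459
```

```bash
python3 rd.py; python3 - <<'E'
from h import *
im=imaging.camera("scene"); cv2.imwrite("pics/s1.png",cv2.resize(im[170:300,120:300],None,fx=4,fy=4,interpolation=cv2.INTER_CUBIC))
E
```

```text
5.25 p [ 0.5097 -0.1412  0.062 ] rpy [-1.575  0.     1.433] F [7.48 0.28 2.46] Mjaw -1.130 Mz' -0.280 gw 0.0459
A tray x -0.0080 y -0.0008
```

View pics/s1.png

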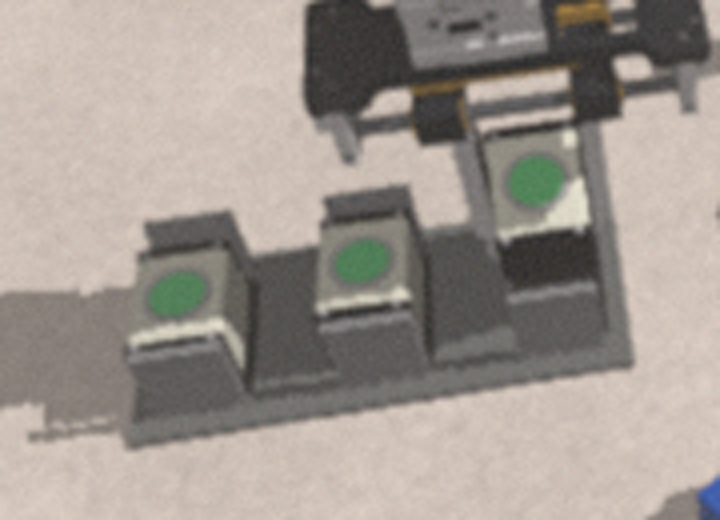

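The scene crop shows housing A tilted in the pads, its robot-side end up on the wall, with the window at (535,182). I'll press slightly more, raise, then read with averaging.

>>> {"fn": "apply_moves", "kwargs": {"deltas": [{"dp": [0, 0.003, 0], "roll": 0, "grip": 1}, {"dp": [0, -0.02, 0], "roll": 0, "grip": 1}, {"dp": [0, -0.018, 0], "roll": 0, "grip": 1}, {"dp": [0, 0, 0], "roll": 0, "grip": 1}]}}

```text
time_s: 5.8
ee_pos: [0.5084, -0.1411, 0.0967]
eef_rot: [-1.572, 0.0, 1.433]
force: [0.8, -0.5, -4.2]
grip_width: 0.0459
```

```bash
cat > avg.py <<'E'
from h import *
import sys
M=[];F=[];n=int(sys.argv[1]) if len(sys.argv)>1 else 8
for k in range(n):
    o=ctrl.get_obs(); y=o["eef_rot"][2]; u=np.array([np.cos(y),np.sin(y),0]); M.append(u@np.array(o["moment"])); F.append(o["force"])
    im=imaging.camera("scene")
print("Mjaw mean %.4f sd %.4f sem %.4f"%(np.mean(M),np.std(M),np.std(M)/n**.5),"F",np.mean(F,0).round(2))
cv2.imwrite("pics/last.png",im)
E
python3 avg.py 8; python3 rd.py
```

```text
Mjaw mean 0.0402 sd 0.0241 sem 0.0085 F [-0.04 -0.02 -4.63]
6.2 p [ 0.5078 -0.1409  0.0959] rpy [-1.57  -0.     1.433] F [-0.32 -0.06 -4.32] Mjaw 0.034 Mz' 0.037 gw 0.0459
A tray x -0.0100 y -0.0008
```

>>> {"fn": "apply_moves", "kwargs": {"deltas": [{"dp": [0, 0, -0.02], "roll": 0, "grip": 1}, {"dp": [0, 0, -0.019], "roll": 0, "grip": 1}, {"dp": [0, 0.009, 0], "roll": 0, "grip": 1}, {"dp": [0, 0.008, 0], "roll": 0, "grip": 1}, {"dp": [0, 0.006, 0], "roll": 0, "grip": 1}, {"dp": [0, 0, 0], "roll": 0, "grip": 1}]}}

```text
time_s: 6.95
ee_pos: [0.5469, -0.1465, 0.0741]
eef_rot: [-1.573, 0.0, 1.433]
force: [1.4, -0.4, 2.1]
grip_width: 0.0458
```

```bash
python3 rd.py; python3 - <<'E'
from h import *
im=imaging.camera("scene"); cv2.imwrite("pics/s2.png",cv2.resize(im[170:300,120:300],None,fx=4,fy=4,interpolation=cv2.INTER_CUBIC))
E
```

```text
6.95 p [ 0.5469 -0.1465  0.0741] rpy [-1.573  0.     1.433] F [ 1.38 -0.41  2.1 ] Mjaw -0.329 Mz' -0.044 gw 0.0458
A tray x 0.0295 y -0.0008
```

View pics/s2.png

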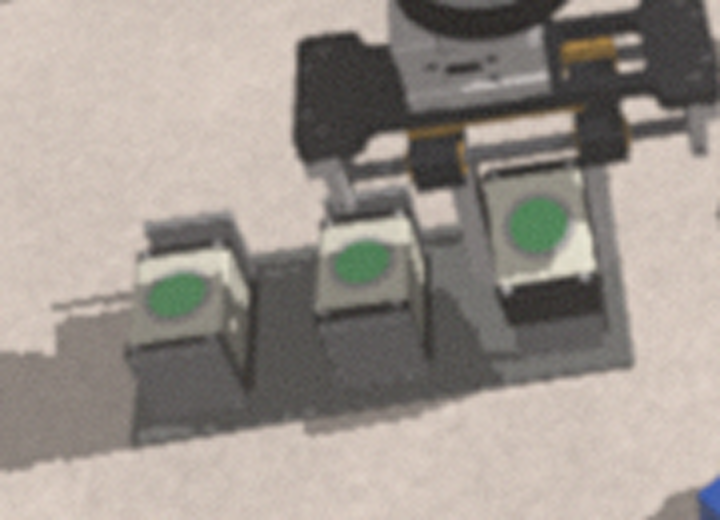

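The housing is now near level on the far wall, with the window at (538,225). I'll finish levelling and read.

>>> {"fn": "apply_moves", "kwargs": {"deltas": [{"dp": [0, 0.001, 0], "roll": 0, "grip": 1}, {"dp": [0, -0.01, 0], "roll": 0, "grip": 1}, {"dp": [0, 0, 0], "roll": 0, "grip": 1}]}}

```text
time_s: 7.38
ee_pos: [0.5465, -0.1463, 0.0828]
eef_rot: [-1.571, 0.0, 1.433]
force: [-0.4, -0.3, -3.9]
grip_width: 0.0457
```

```bash
python3 avg.py 8; python3 rd.py
```

```text
Mjaw mean 0.0302 sd 0.0359 sem 0.0127 F [ 0.09 -0.26 -4.27]
7.78 p [ 0.5465 -0.1463  0.0822] rpy [-1.57  -0.     1.433] F [-0.01 -0.05 -3.88] Mjaw 0.013 Mz' 0.011 gw 0.046
A tray x 0.0291 y -0.0006
```

>>> {"fn": "apply_moves", "kwargs": {"deltas": [{"dp": [0, 0, 0.0195], "roll": 0, "grip": 1}, {"dp": [0, 0.009, 0], "roll": 0, "grip": 1}, {"dp": [0, 0.008, 0], "roll": 0, "grip": 1}, {"dp": [0, 0.007, 0], "roll": 0, "grip": 1}, {"dp": [0, 0, 0], "roll": 0, "grip": 1}, {"dp": [0, -0.02, 0], "roll": 0, "grip": 1}, {"dp": [0, -0.016, 0], "roll": 0, "grip": 1}, {"dp": [0, 0, 0], "roll": 0, "grip": 1}]}}

```text
time_s: 8.78
ee_pos: [0.5281, -0.1439, 0.0954]
eef_rot: [-1.573, 0.0, 1.433]
force: [0.3, 0.1, -4.7]
grip_width: 0.046
```

```bash
python3 avg.py 8; python3 rd.py
```

```text
Mjaw mean 0.0341 sd 0.0337 sem 0.0119 F [-0.32 -0.24 -3.97]
9.18 p [ 0.5271 -0.1436  0.0941] rpy [-1.57  -0.     1.433] F [ 0.23  1.14 -3.52] Mjaw 0.029 Mz' 0.008 gw 0.0458
A tray x 0.0095 y -0.0007
```

```bash
cat > tilt.py <<'E'
from h import *
o=ctrl.get_obs(); im=imaging.camera("scene"); y=o["eef_rot"][2]; u=np.array([np.cos(y),np.sin(y),0]); x=np.array([u[1],-u[0],0])
p=np.array(o["ee_pos"])+[0,0,.008]
hsv=cv2.cvtColor(im,cv2.COLOR_BGR2HSV);H,S,V=cv2.split(hsv)
for c,s in blobs((H>45)&(H<90)&(S>60),20)[0]:
    q,d=ray("scene",c); k=((p-q)@u)/(d@u); w=q+k*d-p
    if np.linalg.norm(w)<.08: print("window rel pivot: x %.4f z %.4f -> tilt deg (+ = far end down) %.1f"%(w@x,w[2],np.degrees(np.arctan2(w@x,w[2]))))
E
python3 tilt.py
```

```text
window rel pivot: x -0.0177 z -0.0026 -> tilt deg (+ = far end down) -98.3
```

```bash
cat > tilt.py <<'E'
from h import *
def tilt(h=.017):
    o=ctrl.get_obs(); im=imaging.camera("scene"); y=o["eef_rot"][2]; u=np.array([np.cos(y),np.sin(y),0]); x=np.array([u[1],-u[0],0])
    p=np.array(o["ee_pos"])+[0,0,.008]
    H,S,V=cv2.split(cv2.cvtColor(im,cv2.COLOR_BGR2HSV))
    for c,s in blobs((H>45)&(H<90)&(S>60),20)[0]:
        q,d=ray("scene",c)
        t=np.radians(np.arange(-50,51)); P=p+h*(np.sin(t)[:,None]*x+np.cos(t)[:,None]*[0,0,1])-q
        e=np.linalg.norm(np.cross(P,d),axis=1)
        if e.min()<.01: print("window px",c.round(1),s[2:].tolist(),"tilt (+ = far end down) %d deg, miss %.4f"%(np.degrees(t[e.argmin()]),e.min()))
tilt()
E
python3 tilt.py
```

```text
window px [251.7 208.7] [14, 13, 136] tilt (+ = far end down) 0 deg, miss 0.0013
```

View pics/last.png

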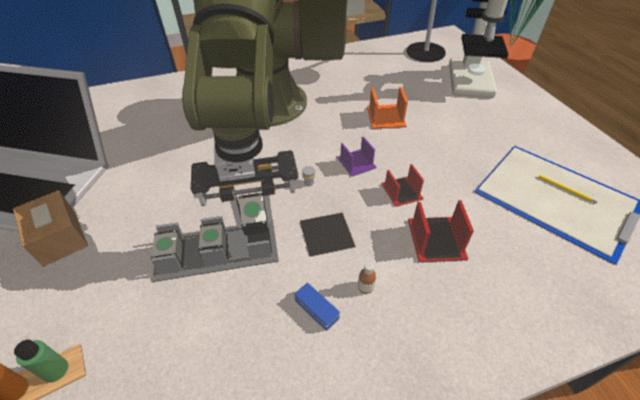

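```bash
cat > tilt.py <<'E'
from h import *
def tilt(show=False):
    o=ctrl.get_obs(); y=o["eef_rot"][2]; u=np.array([np.cos(y),np.sin(y),0]); x=np.array([u[1],-u[0],0]); p=np.array(o["ee_pos"])
    i=imaging.camera_info("scene"); K=np.array(i["K"]);T=np.array(i["world_from_camera"])
    im=imaging.camera("scene")
    H,S,V=cv2.split(cv2.cvtColor(im,cv2.COLOR_BGR2HSV)); bl,l=blobs((H>45)&(H<90)&(S>60),20)
    for k,(c,s) in enumerate(bl):
        if not(120<c[0]<420 and 150<c[1]<280): continue
        ys,xs=np.nonzero(np.abs(l-l[int(round(c[1])),int(round(c[0]))])==0)
        C=np.cov(xs,ys); ev=np.sqrt(np.linalg.eigvalsh(C)); q,d=ray("scene",c); r=ev[0]/ev[1]
        el=np.degrees(np.arctan2(-d[2],-(d@x)))
        print("window",c.round(1),"ratio %.3f vert/horiz %.3f"%(r,np.sqrt(C[1,1]/C[0,0])),"elev %.1f tilt(+far down) ~ %.1f or %.1f"%(el,np.degrees(np.arcsin(min(r,1)))-el,180-np.degrees(np.arcsin(min(r,1)))-el))
    return im
if __name__=="__main__": tilt()
E
python3 tilt.py; python3 rd.py
```

```text
window [251.6 208.8] ratio 0.886 vert/horiz 0.905 elev 47.3 tilt(+far down) ~ 15.1 or 70.3
window [210.  234.9] ratio 0.692 vert/horiz 0.742 elev 50.2 tilt(+far down) ~ -6.4 or 86.0
window [163.8 243.2] ratio 0.693 vert/horiz 0.767 elev 50.4 tilt(+far down) ~ -6.5 or 85.8
9.32 p [ 0.5272 -0.1436  0.0943] rpy [-1.571 -0.     1.433] F [ 0.19  0.29 -3.73] Mjaw -0.019 Mz' 0.029 gw 0.0461
A tray x 0.0096 y -0.0008
```

Housing A still leans about 21° far end down: the second lever was too short and the housing slid up in the pads. I'll lever closer to the end, which gives a longer arm.

>>> {"fn": "apply_moves", "kwargs": {"deltas": [{"dp": [0, 0, -0.01], "roll": 0, "grip": 1}, {"dp": [0, 0.015, 0], "roll": 0, "grip": 1}, {"dp": [0, 0.007, 0], "roll": 0, "grip": 1}, {"dp": [0, 0.005, 0], "roll": 0, "grip": 1}, {"dp": [0, 0, 0], "roll": 0, "grip": 1}]}}

```text
time_s: 9.95
ee_pos: [0.5376, -0.1451, 0.0682]
eef_rot: [-1.572, 0.0, 1.433]
force: [-5.4, 2.0, 12.2]
grip_width: 0.046
```

```bash
python3 tilt.py; python3 rd.py
```

```text
window [253.4 217.7] ratio 0.864 vert/horiz 0.874 elev 48.7 tilt(+far down) ~ 11.1 or 71.6
window [210.  234.8] ratio 0.702 vert/horiz 0.745 elev 50.2 tilt(+far down) ~ -5.6 or 85.3
window [163.9 243.2] ratio 0.663 vert/horiz 0.751 elev 50.3 tilt(+far down) ~ -8.8 or 88.1
10.0 p [ 0.5376 -0.1451  0.0682] rpy [-1.572  0.     1.433] F [-5.14  1.62 12.5 ] Mjaw 0.616 Mz' -0.160 gw 0.0454
A tray x 0.0201 y -0.0008
```

>>> {"fn": "apply_moves", "kwargs": {"deltas": [{"dp": [0, 0.003, 0], "roll": 0, "grip": 1}, {"dp": [0, 0.003, 0], "roll": 0, "grip": 1}, {"dp": [0, 0, 0], "roll": 0, "grip": 1}]}}

```text
time_s: 10.38
ee_pos: [0.5377, -0.1451, 0.0626]
eef_rot: [-1.573, 0.0, 1.433]
force: [-6.6, 2.7, 16.7]
grip_width: 0.046
```

```bash
python3 tilt.py; python3 rd.py
```

```text
window [253.3 216.8] ratio 0.777 vert/horiz 0.800 elev 48.5 tilt(+far down) ~ 2.4 or 80.5
window [210.  234.8] ratio 0.727 vert/horiz 0.768 elev 50.2 tilt(+far down) ~ -3.6 or 83.2
window [163.8 243.2] ratio 0.658 vert/horiz 0.741 elev 50.3 tilt(+far down) ~ -9.2 or 88.5
10.43 p [ 0.5377 -0.1451  0.0626] rpy [-1.573  0.     1.433] F [-6.03  1.65 17.23] Mjaw 0.785 Mz' -0.354 gw 0.0462
A tray x 0.0203 y -0.0007
```

>>> {"fn": "apply_moves", "kwargs": {"deltas": [{"dp": [0, -0.005, 0], "roll": 0, "grip": 1}, {"dp": [0, 0, 0.008], "roll": 0, "grip": 1}, {"dp": [0, 0.007, 0], "roll": 0, "grip": 1}, {"dp": [0, 0.006, 0], "roll": 0, "grip": 1}, {"dp": [0, 0.005, 0], "roll": 0, "grip": 1}, {"dp": [0, 0, 0], "roll": 0, "grip": 1}]}}

```text
time_s: 11.18
ee_pos: [0.5291, -0.1439, 0.0478]
eef_rot: [-1.57, -0.0, 1.433]
force: [1.4, 0.1, -3.3]
grip_width: 0.0462
```

```bash
python3 tilt.py; python3 rd.py
```

```text
window [254.1 218.3] ratio 0.779 vert/horiz 0.793 elev 48.8 tilt(+far down) ~ 2.4 or 80.0
window [210.1 234.9] ratio 0.705 vert/horiz 0.754 elev 50.2 tilt(+far down) ~ -5.3 or 85.0
window [163.8 243.3] ratio 0.683 vert/horiz 0.793 elev 50.4 tilt(+far down) ~ -7.3 or 86.6
11.22 p [ 0.5292 -0.1439  0.0482] rpy [-1.57  -0.     1.433] F [ 0.69 -0.01 -3.64] Mjaw -0.040 Mz' -0.029 gw 0.0459
A tray x 0.0116 y -0.0007
```

```bash
python3 - <<'E'
from h import *
s=imaging.camera("scene");t=imaging.camera("top");w=imaging.camera("wrist")
z=lambda a,f:cv2.resize(a,None,fx=f,fy=f,interpolation=cv2.INTER_CUBIC)
o=np.zeros((600,800,3),np.uint8)
a=z(s[165:285,190:290],4);o[:480,:400]=a
b=z(t[130:220,330:430],4);o[:360,400:800]=np.clip(b.astype(int)*1.5,0,255)
c=z(w[200:320,220:420],2);o[360:600,400:800]=c
cv2.imwrite("pics/v10.png",o)
E
```

```text
(no output)
```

View pics/v10.png

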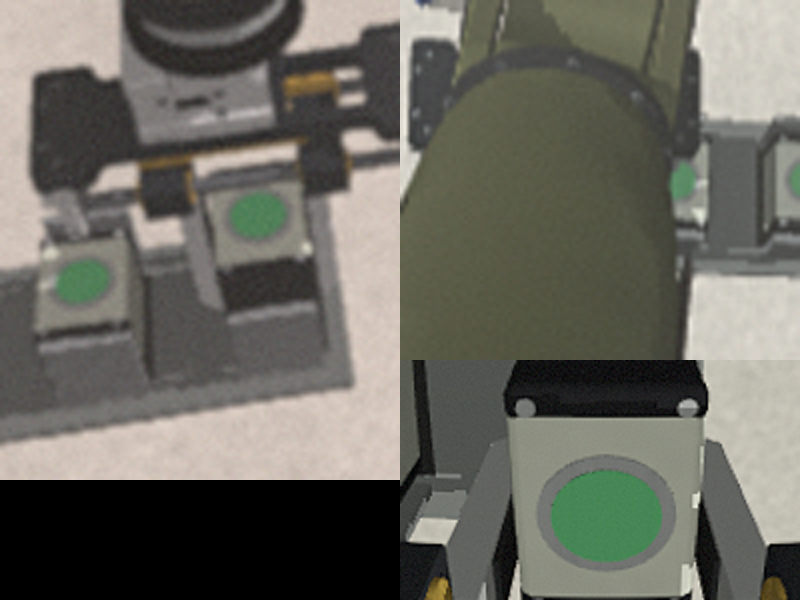

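The wrist view shows the housing from above in the pads: window at crop (606,515), robot-side black end at the top. It has ridden up in the fingers, as the scene view also shows. The wrist camera can measure lean and slip from the known 46 mm width.

```bash
cat > prof.py <<'E'
from h import *
def prof(verbose=False):
    o=ctrl.get_obs(); i=imaging.camera_info("wrist"); im=imaging.camera("wrist"); cv2.imwrite("pics/wl.png",im)
    from scipy.spatial.transform import Rotation as Ro
    R=Ro.from_euler("xyz",o["eef_rot"]).as_matrix(); p=np.array(o["ee_pos"])
    H,S,V=cv2.split(cv2.cvtColor(cv2.GaussianBlur(im,(3,3),0),cv2.COLOR_BGR2HSV))
    g=((H>45)&(H<90)&(S>60))
    bl,l=blobs(g,100); c=min(bl,key=lambda b:abs(b[0][0]-322))[0]
    def tr(uv):
        q,d=ray("wrist",uv,i); return R.T@(q-p),R.T@d
    pts=[]
    for v in range(int(c[1])-35,int(c[1])+40):
        row=im[v].astype(int).min(1); m=(S[v]<60)&(row>118)
        a=int(c[0])-60; xs=np.nonzero(m[a:a+120])[0]+a
        if len(xs)<20: continue
        L,Rr=xs[0],xs[-1]
        q,d1=tr((L-.5,v)); q,d2=tr((Rr+.5,v)); s1,s2=d1[0]/np.hypot(*d1[1:]),d2[0]/np.hypot(*d2[1:])
        rho=.046/abs(s2-s1); dm=(d1+d2)[1:]; P=q[1:]+rho*dm/np.linalg.norm(dm); pts.append([v,L,Rr,*P])
    pts=np.array(pts)
    if verbose: print(pts[::4].round(4).tolist())
    return c,pts,tr(c)
if __name__=="__main__":
    c,pts,(q,d)=prof(True); print("win",c,"cam",q.round(4))
E
python3 prof.py
```

```text
[[242.0, 275.0, 381.0, -0.047, 0.0299], [246.0, 276.0, 371.0, -0.0335, 0.0219], [250.0, 277.0, 371.0, -0.0328, 0.0194], [254.0, 276.0, 371.0, -0.035, 0.0183], [258.0, 277.0, 370.0, -0.0329, 0.0151], [262.0, 277.0, 368.0, -0.0307, 0.0118], [266.0, 278.0, 369.0, -0.0315, 0.0099], [270.0, 278.0, 369.0, -0.0323, 0.0081], [274.0, 278.0, 368.0, -0.0317, 0.0054], [278.0, 278.0, 367.0, -0.031, 0.0027], [282.0, 278.0, 367.0, -0.032, 0.0008], [286.0, 279.0, 366.0, -0.0298, -0.003], [290.0, 280.0, 366.0, -0.0291, -0.0059], [294.0, 280.0, 366.0, -0.0301, -0.0078], [298.0, 280.0, 366.0, -0.0311, -0.0097], [302.0, 278.0, 367.0, -0.0368, -0.0084], [306.0, 277.0, 368.0, -0.0406, -0.0082], [310.0, 276.0, 369.0, -0.0444, -0.008], [314.0, 262.0, 370.0, -0.0627, 0.0031]]
win [322.72874693 277.57837838] cam [ 0.0005 -0.168   0.083 ]
```

From the profile, A is tilted about 7° far end down and has slid up about 6 mm. The grip patch was too tall, so it resisted pivoting. I'll set it down, then regrip with only the fingertips on the housing's upper rim so that it pivots easily.

>>> {"fn": "apply_moves", "kwargs": {"deltas": [{"dp": [0, 0, 0.007], "roll": 0, "grip": 1}, {"dp": [0, 0.012, 0], "roll": 0, "grip": 1}, {"dp": [0, 0.008, 0], "roll": 0, "grip": 1}, {"dp": [0, 0.005, 0], "roll": 0, "grip": 1}, {"dp": [0, 0.003, 0], "roll": 0, "grip": 1}, {"dp": [0, 0, 0], "roll": 0, "grip": 1}]}}

```text
time_s: 12.18
ee_pos: [0.5231, -0.1432, 0.0204]
eef_rot: [-1.573, 0.0, 1.433]
force: [8.0, -0.3, -5.7]
grip_width: 0.0459
```

```bash
python3 rd.py && cat >> prof.py <<'E'
    P=pts[(pts[:,0]>c[1]-28)&(pts[:,0]<c[1]+18)]; a,b=np.polyfit(P[:,4],P[:,3],1)
    t=(b+a*q[2]-q[1])/(d[1]-a*d[2]); W=q+t*d
    print("TILT far-down deg %.1f  top above TCP at z0 %.4f  window at tool x %.4f y %.4f z %.4f"%(np.degrees(np.arctan(-a)) if 0 else np.degrees(np.arctan(-a)),-b,*W))
E
python3 prof.py | tail -1
```

```text
12.18 p [ 0.5231 -0.1432  0.0204] rpy [-1.573  0.     1.433] F [ 7.96 -0.34 -5.69] Mjaw -1.494 Mz' 0.116 gw 0.0459
A tray x 0.0055 y -0.0009
TILT far-down deg 6.6  top above TCP at z0 0.0291  window at tool x 0.0006 y -0.0293 z 0.0020
```

>>> {"fn": "apply_moves", "kwargs": {"deltas": [{"dp": [0, 0.001, 0], "roll": 0, "grip": 1}, {"dp": [0, 0, 0], "roll": 0, "grip": -0.2}, {"dp": [0, 0, 0], "roll": 0, "grip": -0.2}, {"dp": [0, -0.015, 0.002], "roll": 0, "grip": -0.2}, {"dp": [0, -0.014, 0.003], "roll": 0, "grip": -0.2}, {"dp": [0, 0, 0], "roll": 0, "grip": -0.2}]}}

```text
time_s: 12.98
ee_pos: [0.5179, -0.1425, 0.0502]
eef_rot: [-1.573, 0.001, 1.433]
force: [0.7, -0.3, -1.0]
grip_width: 0.0563
```

```bash
python3 rd.py && python3 prof.py | tail -1
```

```text
12.97 p [ 0.5179 -0.1425  0.0502] rpy [-1.573e+00  1.000e-03  1.433e+00] F [ 0.7  -0.33 -1.  ] Mjaw -0.031 Mz' -0.033 gw 0.0563
A tray x 0.0002 y -0.0010
TILT far-down deg 46.5  top above TCP at z0 0.0002  window at tool x 0.0006 y -0.0092 z 0.0086
```

>>> {"fn": "apply_moves", "kwargs": {"deltas": [{"dp": [0, 0, 0.003], "roll": 0, "grip": 1}, {"dp": [0, 0, 0], "roll": 0, "grip": 1}, {"dp": [0, 0, 0], "roll": 0, "grip": 1}, {"dp": [0, -0.028, 0], "roll": 0, "grip": 1}, {"dp": [0, -0.028, 0], "roll": 0, "grip": 1}, {"dp": [0, 0, 0.007], "roll": 0, "grip": 1}, {"dp": [0, 0.007, 0], "roll": 0, "grip": 1}, {"dp": [0, 0.006, 0], "roll": 0, "grip": 1}, {"dp": [0, 0, 0], "roll": 0, "grip": 1}]}}

```text
time_s: 14.15
ee_pos: [0.509, -0.1412, 0.0912]
eef_rot: [-1.575, 0.0, 1.433]
force: [7.4, -0.1, 5.6]
grip_width: 0.0456
```

```bash
python3 rd.py && python3 prof.py | tail -1; python3 tilt.py|head -1
```

```text
14.15 p [ 0.509  -0.1412  0.0912] rpy [-1.575  0.     1.433] F [ 7.38 -0.09  5.59] Mjaw -1.555 Mz' -0.222 gw 0.0456
A tray x -0.0088 y -0.0009
TILT far-down deg 37.1  top above TCP at z0 0.0132  window at tool x 0.0006 y -0.0141 z 0.0012
window [253.2 213.2] ratio 0.847 vert/horiz 0.860 elev 48.0 tilt(+far down) ~ 9.9 or 74.1
```

>>> {"fn": "apply_moves", "kwargs": {"deltas": [{"dp": [0, -0.02, 0], "roll": 0, "grip": 1}, {"dp": [0, 0, -0.015], "roll": 0, "grip": 1}, {"dp": [0, 0, -0.015], "roll": 0, "grip": 1}, {"dp": [0, 0.006, 0], "roll": 0, "grip": 1}, {"dp": [0, 0.006, 0], "roll": 0, "grip": 1}, {"dp": [0, 0, 0], "roll": 0, "grip": 1}]}}

```text
time_s: 15.0
ee_pos: [0.5363, -0.1447, 0.0989]
eef_rot: [-1.57, -0.0, 1.433]
force: [-4.1, 2.2, 4.8]
grip_width: 0.0459
```

```bash
python3 rd.py ; python3 tilt.py|head -1
```

```text
15.0 p [ 0.5363 -0.1447  0.0989] rpy [-1.57  -0.     1.433] F [-4.07  2.24  4.83] Mjaw 0.707 Mz' -0.319 gw 0.0459
A tray x 0.0188 y -0.0005
window [253.9 219.8] ratio 0.824 vert/horiz 0.835 elev 49.0 tilt(+far down) ~ 6.5 or 75.6
```

```bash
cat > st.py <<'E'
from h import *
from scipy.spatial.transform import Rotation as Ro
def green(im,f):
    H,S,V=cv2.split(cv2.cvtColor(im,cv2.COLOR_BGR2HSV)); bl,l=blobs((H>45)&(H<90)&(S>60),25); return bl,l
o=ctrl.get_obs(); i=imaging.camera_info("wrist"); wi=imaging.camera("wrist"); si=imaging.camera("scene")
R=Ro.from_euler("xyz",o["eef_rot"]).as_matrix(); p=np.array(o["ee_pos"]); x=-R[:,2]
cw=min(green(wi,0)[0],key=lambda b:abs(b[0][0]-322)+abs(b[0][1]-270))[0]
best=None
for c,s in green(si,0)[0]:
    if not(120<c[0]<480 and 130<c[1]<300): continue
    w,e=tri(ray("wrist",cw,i),ray("scene",c))
    if best is None or e<best[1]: best=(w,e,c)
w,e,c=best; bl,l=green(si,0); lab=l[int(round(c[1])),int(round(c[0]))]; ys,xs=np.nonzero(l==lab); C=np.cov(xs,ys); ev=np.sqrt(np.linalg.eigvalsh(C))
q,d=ray("scene",c); el=np.degrees(np.arctan2(-d[2],-(d@x))); t=np.degrees(np.arcsin(min(1,ev[0]/ev[1])))-el+6.5
r=R.T@(w-p); print("t %.2f p %s F %s"%(o["time_s"],p.round(4),np.round(o["force"],1)))
print("tilt(+far down) %.0f window world %s gap %.4f | rel TCP: up %.4f, trayx %.4f, jaw %.4f"%(t,w.round(4),e,-r[1],-r[2],r[0]))
cv2.imwrite("pics/wl.png",wi); cv2.imwrite("pics/sl.png",si)
E
python3 st.py
```

```text
t 15.05 p [ 0.5363 -0.1447  0.0989] F [-3.2  2.2  5.2]
tilt(+far down) 12 window world [ 0.5399 -0.144   0.1008] gap 0.0011 | rel TCP: up 0.0019, trayx 0.0035, jaw 0.0012
```

>>> {"fn": "apply_moves", "kwargs": {"deltas": [{"dp": [0, 0.004, 0], "roll": 0, "grip": 1}, {"dp": [0, 0.004, 0], "roll": 0, "grip": 1}, {"dp": [0, 0, 0], "roll": 0, "grip": 1}]}}

```text
time_s: 15.52
ee_pos: [0.5368, -0.1447, 0.0922]
eef_rot: [-1.571, -0.0, 1.433]
force: [-7.1, 4.2, 15.9]
grip_width: 0.0453
```

```bash
python3 st.py
```

```text
t 15.53 p [ 0.5368 -0.1447  0.0922] F [-7.1  4.2 15.9]
tilt(+far down) 1 window world [ 0.5335 -0.143   0.0973] gap 0.0014 | rel TCP: up 0.0051, trayx -0.0035, jaw 0.0013
```

>>> {"fn": "apply_moves", "kwargs": {"deltas": [{"dp": [0, -0.006, 0], "roll": 0, "grip": 1}, {"dp": [0, 0, 0], "roll": 0, "grip": 1}]}}

```text
time_s: 15.88
ee_pos: [0.5368, -0.145, 0.0971]
eef_rot: [-1.57, -0.0, 1.433]
force: [0.4, 0.1, -3.7]
grip_width: 0.0459
```

```bash
python3 avg.py 7
```

```text
Mjaw mean -0.0064 sd 0.0272 sem 0.0103 F [ 0.01  0.11 -3.99]
```

>>> {"fn": "apply_moves", "kwargs": {"deltas": [{"dp": [0, 0, 0.008], "roll": 0, "grip": 1}, {"dp": [0, 0.006, 0], "roll": 0, "grip": 1}, {"dp": [0, 0.005, 0], "roll": 0, "grip": 1}, {"dp": [0, 0.005, 0], "roll": 0, "grip": 1}, {"dp": [0, 0, 0], "roll": 0, "grip": 1}]}}

```text
time_s: 16.85
ee_pos: [0.5292, -0.1439, 0.0821]
eef_rot: [-1.571, 0.0, 1.433]
force: [-6.8, 0.9, 7.9]
grip_width: 0.0459
```

```bash
python3 st.py
```

```text
t 16.85 p [ 0.5292 -0.1439  0.0821] F [-6.8  0.9  7.9]
tilt(+far down) -9 window world [ 0.5168 -0.141   0.0884] gap 0.0012 | rel TCP: up 0.0063, trayx -0.0127, jaw 0.0012
```

>>> {"fn": "apply_moves", "kwargs": {"deltas": [{"dp": [0, -0.006, 0], "roll": 0, "grip": 1}, {"dp": [0, 0, -0.005], "roll": 0, "grip": 1}, {"dp": [0, 0.006, 0], "roll": 0, "grip": 1}, {"dp": [0, 0.004, 0], "roll": 0, "grip": 1}, {"dp": [0, 0.003, 0], "roll": 0, "grip": 1}, {"dp": [0, 0, 0], "roll": 0, "grip": 1}]}}

```text
time_s: 17.7
ee_pos: [0.5347, -0.1448, 0.0754]
eef_rot: [-1.572, 0.0, 1.433]
force: [-5.4, 0.3, 13.1]
grip_width: 0.0458
```

```bash
python3 st.py
```

```text
t 17.70 p [ 0.5347 -0.1448  0.0754] F [-5.4  0.3 13.1]
tilt(+far down) -22 window world [ 0.5164 -0.1412  0.0825] gap 0.0009 | rel TCP: up 0.0071, trayx -0.0185, jaw 0.0011
```

>>> {"fn": "apply_moves", "kwargs": {"deltas": [{"dp": [0, -0.031, 0], "roll": 0, "grip": 1}, {"dp": [0, 0, 0.013], "roll": 0, "grip": 1}, {"dp": [0, 0, 0.013], "roll": 0, "grip": 1}, {"dp": [0, 0.007, 0], "roll": 0, "grip": 1}, {"dp": [0, 0.005, 0], "roll": 0, "grip": 1}, {"dp": [0, 0.004, 0], "roll": 0, "grip": 1}, {"dp": [0, 0, 0], "roll": 0, "grip": 1}]}}

```text
time_s: 18.68
ee_pos: [0.5113, -0.1416, 0.0911]
eef_rot: [-1.578, 0.001, 1.433]
force: [9.9, 0.0, 11.7]
grip_width: 0.0455
```

```bash
python3 st.py
```

```text
t 18.68 p [ 0.5113 -0.1416  0.0911] F [ 9.9  0.  11.7]
tilt(+far down) -8 window world [ 0.499  -0.1389  0.1046] gap 0.0007 | rel TCP: up 0.0136, trayx -0.0125, jaw 0.0010
```

>>> {"fn": "apply_moves", "kwargs": {"deltas": [{"dp": [0, 0.004, 0], "roll": 0, "grip": 1}, {"dp": [0, 0.003, 0], "roll": 0, "grip": 1}, {"dp": [0, 0, 0], "roll": 0, "grip": 1}, {"dp": [0, -0.008, 0], "roll": 0, "grip": 1}, {"dp": [0, 0, 0], "roll": 0, "grip": 1}]}}

```text
time_s: 19.4
ee_pos: [0.5084, -0.141, 0.0903]
eef_rot: [-1.57, -0.0, 1.433]
force: [0.2, -0.7, -4.9]
grip_width: 0.0458
```

```bash
python3 avg.py 7; python3 st.py
```

```text
Mjaw mean 0.0003 sd 0.0437 sem 0.0165 F [-0.21 -0.08 -4.42]
t 19.75 p [ 0.5083 -0.141   0.0902] F [ 1.2  0.1 -4.7]
tilt(+far down) -2 window world [ 0.502  -0.1392  0.1072] gap 0.0007 | rel TCP: up 0.0170, trayx -0.0065, jaw 0.0009
```

Housing A shows no shift: its moment was -0.006±0.010 after leaning +21° and 0.000±0.017 after leaning -22°, so it is sound. I'll return it to its pocket.

>>> {"fn": "apply_moves", "kwargs": {"deltas": [{"dp": [0, 0, -0.0155], "roll": 0, "grip": 1}, {"dp": [0, 0.02, 0], "roll": 0, "grip": 1}, {"dp": [0, 0.02, 0], "roll": 0, "grip": 1}, {"dp": [0, 0.01, 0], "roll": 0, "grip": 1}, {"dp": [0, 0.005, 0], "roll": 0, "grip": 1}, {"dp": [0, 0.004, 0], "roll": 0, "grip": 1}, {"dp": [0, 0, 0], "roll": 0, "grip": 1}]}}

```text
time_s: 20.72
ee_pos: [0.5279, -0.1441, 0.0361]
eef_rot: [-1.582, 0.002, 1.433]
force: [3.2, 3.3, 31.1]
grip_width: 0.0455
```

```bash
python3 rd.py; python3 st.py
```

```text
20.73 p [ 0.5279 -0.1441  0.0361] rpy [-1.582  0.002  1.433] F [ 3.24  3.31 31.11] Mjaw -0.501 Mz' -0.633 gw 0.0455
A tray x 0.0104 y -0.0011
t 20.73 p [ 0.5279 -0.1441  0.0361] F [ 3.2  3.3 31.1]
tilt(+far down) -28 window world [ 0.5076 -0.14    0.0754] gap 0.0012 | rel TCP: up 0.0395, trayx -0.0203, jaw 0.0012
```

The lowering caught on the far wall and tipped A to about -28°. I'll take it sideways to the clear pad, level it there and regrip it cleanly.

>>> {"fn": "apply_moves", "kwargs": {"deltas": [{"dp": [0, -0.022, 0], "roll": 0, "grip": 1}, {"dp": [0.04, 0, 0], "roll": 0, "grip": 1}, {"dp": [0.053, 0, 0], "roll": 0, "grip": 1}, {"dp": [0.05, 0, 0], "roll": 0, "grip": 1}, {"dp": [0, 0.02, 0], "roll": 0, "grip": 1}, {"dp": [0, 0.008, 0], "roll": 0, "grip": 1}, {"dp": [0, 0, 0], "roll": 0, "grip": 1}]}}

```text
time_s: 21.7
ee_pos: [0.5432, -0.002, 0.0251]
eef_rot: [-1.57, 0.0, 1.432]
force: [-0.2, -0.1, -4.3]
grip_width: 0.0463
```

```bash
python3 rd.py; python3 st.py
```

```text
21.7 p [ 0.5432 -0.002   0.0251] rpy [-1.57   0.     1.432] F [-0.21 -0.09 -4.32] Mjaw -0.027 Mz' 0.034 gw 0.0463
t 21.70 p [ 0.5432 -0.002   0.0251] F [-0.2 -0.1 -4.3]
tilt(+far down) -1 window world [ 0.5275 -0.1144  0.0696] gap 0.2317 | rel TCP: up 0.0444, trayx -0.0001, jaw -0.1135
```

>>> {"fn": "apply_moves", "kwargs": {"deltas": [{"dp": [0, 0.005, 0], "roll": 0, "grip": 1}, {"dp": [0, 0.004, 0], "roll": 0, "grip": 1}, {"dp": [0, 0, 0], "roll": 0, "grip": 1}, {"dp": [0, 0, 0], "roll": 0, "grip": 1}], "newtons": 3}}

```text
time_s: 22.3
ee_pos: [0.5434, -0.0015, 0.0164]
eef_rot: [-1.571, -0.0, 1.433]
force: [0.0, 0.2, -4.5]
grip_width: 0.0463
```

```bash
python3 rd.py; python3 - <<'E'
from h import *
s=imaging.camera("scene");w=imaging.camera("wrist")
z=lambda a,f:cv2.resize(a,None,fx=f,fy=f,interpolation=cv2.INTER_CUBIC)
o=np.zeros((600,800,3),np.uint8); o[:480,:480]=z(s[160:280,250:370],4); o[:480,480:800]=z(w[160:400,240:400],2)
cv2.imwrite("pics/v11.png",o[:480])
E
```

```text
22.3 p [ 0.5434 -0.0015  0.0164] rpy [-1.571 -0.     1.433] F [ 0.04  0.25 -4.51] Mjaw -0.004 Mz' -0.021 gw 0.0463
```

View pics/v11.png

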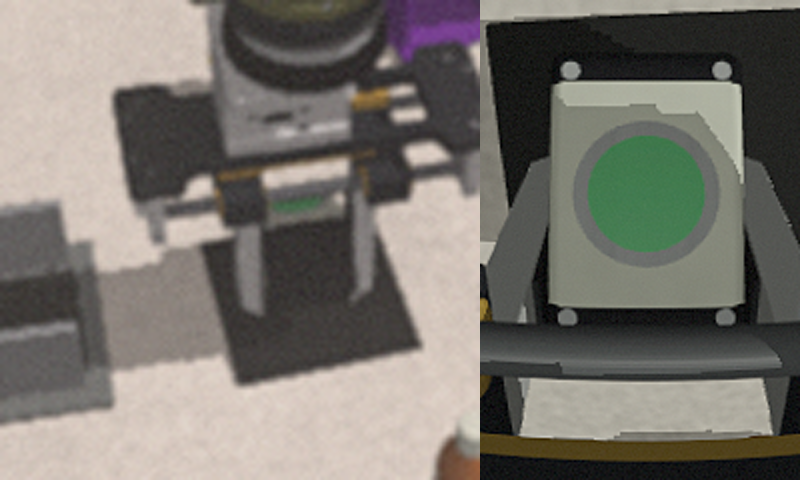

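A is held leaning far end up, high in the fingers; the pad is visible below them in the crop around (310,330). It can't be levelled on the pad because the fingertips would touch first. Instead I'll lay it across the tops of B and C, with the fingers free in the gap, and take it again cleanly. The light 3 N grip will also pivot better.

```bash
python3 - <<'E'
import numpy as np
y=1.433; d=np.array([.497-.5434,-.287+.0015])/9
for k in range(9):
    u=np.array([np.cos(y),np.sin(y)]);w=np.array([-u[1],u[0]]); print(k,np.round([d@u,d@w],4)); y-=1.573/9
E
```

```text
0 [-0.0321  0.0007]
1 [-0.0318 -0.0048]
2 [-0.0304 -0.0103]
3 [-0.0282 -0.0154]
4 [-0.0251 -0.0201]
5 [-0.0212 -0.0242]
6 [-0.0167 -0.0275]
7 [-0.0116 -0.03  ]
8 [-0.0063 -0.0315]
```

>>> {"fn": "apply_moves", "kwargs": {"deltas": [{"dp": [0, -0.03, 0], "roll": 0, "grip": 1}, {"dp": [0, -0.04, 0], "roll": 0, "grip": 1}], "newtons": 15}}

```text
time_s: 22.65
ee_pos: [0.5428, -0.0015, 0.0866]
eef_rot: [-1.569, 0.0, 1.433]
force: [0.1, -1.1, -3.1]
grip_width: 0.0463
```

>>> {"fn": "apply_moves", "kwargs": {"deltas": [{"dp": [-0.032, 0, 0.001], "roll": 0.175, "grip": 1}, {"dp": [-0.032, 0, -0.005], "roll": 0.175, "grip": 1}, {"dp": [-0.03, 0, -0.01], "roll": 0.175, "grip": 1}, {"dp": [-0.028, 0, -0.015], "roll": 0.175, "grip": 1}, {"dp": [-0.025, 0, -0.02], "roll": 0.175, "grip": 1}, {"dp": [-0.021, 0, -0.024], "roll": 0.175, "grip": 1}, {"dp": [-0.017, 0, -0.028], "roll": 0.175, "grip": 1}, {"dp": [-0.012, 0, -0.03], "roll": 0.175, "grip": 1}, {"dp": [-0.006, 0, -0.032], "roll": 0.175, "grip": 1}, {"dp": [0, 0, 0], "roll": 0, "grip": 1}]}}

```text
time_s: 23.9
ee_pos: [0.4956, -0.2886, 0.0863]
eef_rot: [-1.571, 0.0, -0.146]
force: [0.1, 0.5, -4.6]
grip_width: 0.0459
```

```bash
python3 rd.py; python3 st.py; python3 prof.py|tail -2
```

```text
23.9 p [ 0.4956 -0.2886  0.0863] rpy [-1.571  0.    -0.146] F [ 0.06  0.54 -4.56] Mjaw -0.010 Mz' 0.069 gw 0.0459
B tray x -0.0009 y -0.0588
C tray x -0.0009 y 0.0313
t 23.90 p [ 0.4956 -0.2886  0.0863] F [ 0.1  0.5 -4.6]
tilt(+far down) -48 window world [ 0.4999 -0.266   0.1255] gap 0.0044 | rel TCP: up 0.0392, trayx -0.0230, jaw 0.0009
win [322.66818182 256.52651515] cam [ 0.0005 -0.168   0.084 ]
TILT far-down deg 39.4  top above TCP at z0 0.0274  window at tool x 0.0005 y -0.0476 z 0.0246
```

>>> {"fn": "apply_moves", "kwargs": {"deltas": [{"dp": [0, 0, 0.007], "roll": 0, "grip": 1}, {"dp": [0, 0.014, 0], "roll": 0, "grip": 1}, {"dp": [0, 0.009, 0], "roll": 0, "grip": 1}, {"dp": [0, 0.005, 0], "roll": 0, "grip": 1}, {"dp": [0, 0.004, 0], "roll": 0, "grip": 1}, {"dp": [0, 0.004, 0], "roll": 0, "grip": 1}, {"dp": [0, 0, 0], "roll": 0, "grip": 1}], "newtons": 4}}

```text
time_s: 24.92
ee_pos: [0.4972, -0.2799, 0.0501]
eef_rot: [-1.57, 0.0, -0.142]
force: [-0.4, -0.2, -3.3]
grip_width: 0.0458
```

```bash
python3 rd.py; python3 st.py; python3 prof.py|tail -2
```

```text
24.93 p [ 0.4972 -0.2799  0.0501] rpy [-1.57   0.    -0.142] F [-0.43 -0.22 -3.26] Mjaw -0.191 Mz' 0.088 gw 0.0458
B tray x -0.0006 y -0.0500
C tray x -0.0006 y 0.0401
t 24.93 p [ 0.4972 -0.2799  0.0501] F [-0.4 -0.2 -3.3]
tilt(+far down) -54 window world [ 0.5122 -0.2498  0.0859] gap 0.0530 | rel TCP: up 0.0358, trayx -0.0319, jaw 0.0106
win [322.70787832 284.81513261] cam [ 0.0005 -0.168   0.084 ]
TILT far-down deg 5.1  top above TCP at z0 0.0630  window at tool x 0.0006 y -0.0648 z 0.0208
```

```bash
cat > wt.py <<'E'
from h import *
import json,sys
from scipy.spatial.transform import Rotation as Ro
def ell(im,i,near=(322,270)):
    """window circle in wrist picture: unit rays of its outline -> angular major/minor half axes and centre ray"""
    H,S,V=cv2.split(cv2.cvtColor(im,cv2.COLOR_BGR2HSV)); m=((H>45)&(H<90)&(S>60)).astype(np.uint8)
    cs=[c for c in cv2.findContours(m,cv2.RETR_EXTERNAL,cv2.CHAIN_APPROX_NONE)[0] if cv2.contourArea(c)>100]
    k=min(cs,key=lambda c:np.hypot(*(c[:,0].mean(0)-near)))
    msk=cv2.drawContours(np.zeros_like(m),[k],-1,1,-1); ys,xs=np.nonzero(msk); c=np.array([xs.mean(),ys.mean()])
    D=np.array([ray("wrist",(a,b),i)[1] for a,b in zip(xs,ys)]); o,d=ray("wrist",c,i)
    e1=np.cross(d,[0,0,1.]); e1/=np.linalg.norm(e1); e2=np.cross(d,e1)
    C=np.cov(D@e1,D@e2); ev=np.sqrt(np.linalg.eigvalsh(C))*2
    return c,o,d,ev,np.sqrt(np.diag(C))*2
if __name__=="__main__":
    i=json.load(open("pics/w2.json")); c,o,d,ev,dg=ell(cv2.imread("pics/w2.png"),i,(343,265)); rng=np.linalg.norm(np.array([.518,-.1439,.048])-o)
    D0=ev[1]*rng; print("calib: radius %.4f"%D0,"ratio",(ev[0]/ev[1]).round(3),"expected",(-d[2]).round(3))
    ob=ctrl.get_obs(); i=imaging.camera_info("wrist"); im=imaging.camera("wrist"); cv2.imwrite("pics/wl.png",im)
    c,o,d,ev,dg=ell(im,i); R=Ro.from_euler("xyz",ob["eef_rot"]).as_matrix(); p=np.array(ob["ee_pos"])
    W=R.T@(o+d*D0/dg[0]-p); dt=R.T@d; el=np.degrees(np.arctan2(dt[1],-dt[2])); r=min(1,dg[1]/dg[0])
    # d points forward(-z tool) and down(+y): elev el below horizontal
    print("px",c.round(1),"t",round(ob["time_s"],2),"p",p.round(4),"window: up %.4f toolz %.4f jaw %.4f"%(-W[1],W[2],W[0]),"elev %.1f ratio %.3f tilt far-down: %.1f or %.1f"%(el,r,np.degrees(np.arcsin(r))-el if 0 else el-np.degrees(np.arcsin(r)),el-180+np.degrees(np.arcsin(r))),"F",np.round(ob["force"],1),"gw",round(ob["grip_width"],4))
E
python3 wt.py
```

```text
calib: radius 0.0135 ratio 0.87 expected 0.882
px [322.7 284.8] t 25.07 p [ 0.4971 -0.2796  0.0502] window: up 0.0460 toolz 0.0093 jaw 0.0006 elev 58.5 ratio 0.952 tilt far-down: -13.7 or -49.3 F [ 0.2  0.2 -4.8] gw 0.046
```

>>> {"fn": "apply_moves", "kwargs": {"deltas": [{"dp": [0, 0.004, 0], "roll": 0, "grip": 1}, {"dp": [0, 0.004, 0], "roll": 0, "grip": 1}, {"dp": [0, 0, 0], "roll": 0, "grip": 1}]}}

```text
time_s: 25.5
ee_pos: [0.4971, -0.2799, 0.0421]
eef_rot: [-1.57, 0.0, -0.142]
force: [1.1, 0.4, -3.3]
grip_width: 0.0462
```

```bash
python3 wt.py
```

```text
calib: radius 0.0135 ratio 0.87 expected 0.882
px [322.7 299.7] t 25.5 p [ 0.4971 -0.2799  0.0421] window: up 0.0474 toolz 0.0020 jaw 0.0005 elev 55.8 ratio 0.834 tilt far-down: -0.7 or -67.7 F [ 1.1  0.4 -3.3] gw 0.0462
```

A is level across B and C. I'll release it, regrip it lower on the body, and carry it back to pocket A.

>>> {"fn": "apply_moves", "kwargs": {"deltas": [{"dp": [0, 0.001, 0], "roll": 0, "grip": -0.3}, {"dp": [0, 0, 0.002], "roll": 0, "grip": -0.3}, {"dp": [0, -0.023, 0], "roll": 0, "grip": -0.3}, {"dp": [0, 0, 0], "roll": 0, "grip": 1}, {"dp": [0, 0, 0], "roll": 0, "grip": 1}, {"dp": [0, 0, 0], "roll": 0, "grip": 1}], "newtons": 25}}

```text
time_s: 26.3
ee_pos: [0.4974, -0.2779, 0.064]
eef_rot: [-1.571, 0.0, -0.142]
force: [-1.3, 1.7, 3.6]
grip_width: 0.0458
```

```bash
python3 wt.py|tail -1; python3 - <<'E'
import numpy as np
y=-.142; d=np.array([.5178-.497,-.1415+.278])/9
for k in range(9):
    u=np.array([np.cos(y),np.sin(y)]);w=np.array([-u[1],u[0]]); print(k,np.round([d@u,d@w],4)); y+=1.569/9
E
```

```text
px [322.6 279.5] t 26.3 p [ 0.4974 -0.2779  0.064 ] window: up 0.0247 toolz -0.0004 jaw 0.0005 elev 59.5 ratio 0.874 tilt far-down: -1.4 or -59.6 F [-1.3  1.7  3.6] gw 0.0458
0 [0.0001 0.0153]
1 [0.0028 0.0151]
2 [0.0054 0.0144]
3 [0.0078 0.0132]
4 [0.01   0.0117]
5 [0.0118 0.0098]
6 [0.0133 0.0076]
7 [0.0145 0.0051]
8 [0.0151 0.0025]
```

>>> {"fn": "apply_moves", "kwargs": {"deltas": [{"dp": [0, -0.03, 0], "roll": 0, "grip": 1}, {"dp": [0, -0.003, 0.015], "roll": -0.175, "grip": 1}, {"dp": [0.003, 0, 0.015], "roll": -0.175, "grip": 1}, {"dp": [0.005, 0, 0.014], "roll": -0.175, "grip": 1}, {"dp": [0.008, 0, 0.013], "roll": -0.175, "grip": 1}, {"dp": [0.01, 0, 0.012], "roll": -0.175, "grip": 1}, {"dp": [0.012, 0, 0.01], "roll": -0.175, "grip": 1}, {"dp": [0.013, 0, 0.008], "roll": -0.175, "grip": 1}, {"dp": [0.015, 0, 0.005], "roll": -0.175, "grip": 1}, {"dp": [0.015, 0, 0.003], "roll": -0.169, "grip": 1}]}}

```text
time_s: 27.6
ee_pos: [0.5166, -0.1407, 0.0963]
eef_rot: [-1.569, -0.0, 1.433]
force: [-0.5, -0.7, -4.2]
grip_width: 0.0457
```

```bash
python3 rd.py; python3 wt.py|tail -1
```

```text
27.6 p [ 0.5166 -0.1407  0.0963] rpy [-1.569 -0.     1.433] F [-0.47 -0.7  -4.2 ] Mjaw 0.066 Mz' -0.001 gw 0.0457
A tray x -0.0013 y 0.0006
px [322.7 279.5] t 27.6 p [ 0.5166 -0.1407  0.0963] window: up 0.0261 toolz -0.0009 jaw 0.0006 elev 59.4 ratio 0.873 tilt far-down: -1.4 or -59.8 F [-0.5 -0.7 -4.2] gw 0.0457
```

>>> {"fn": "apply_moves", "kwargs": {"deltas": [{"dp": [0, 0.028, 0], "roll": 0, "grip": 1}, {"dp": [0, 0.025, 0], "roll": 0, "grip": 1}, {"dp": [0, 0.01, 0], "roll": 0, "grip": 1}, {"dp": [0, 0.005, 0], "roll": 0, "grip": 1}, {"dp": [0, 0.003, 0], "roll": 0, "grip": 1}, {"dp": [0, 0.002, 0], "roll": 0, "grip": 1}, {"dp": [0, 0, 0], "roll": 0, "grip": 1}]}}

```text
time_s: 28.52
ee_pos: [0.5172, -0.1415, 0.0247]
eef_rot: [-1.571, 0.0, 1.427]
force: [-0.2, 0.4, -3.6]
grip_width: 0.0459
```

```bash
python3 rd.py; python3 wt.py|tail -1
```

```text
28.52 p [ 0.5172 -0.1415  0.0247] rpy [-1.571  0.     1.427] F [-0.2   0.37 -3.57] Mjaw 0.026 Mz' -0.032 gw 0.0459
A tray x -0.0006 y -0.0001
px [322.7 279.5] t 28.52 p [ 0.5172 -0.1415  0.0247] window: up 0.0258 toolz -0.0011 jaw 0.0006 elev 59.4 ratio 0.875 tilt far-down: -1.6 or -59.6 F [-0.2  0.4 -3.6] gw 0.0459
```

>>> {"fn": "apply_moves", "kwargs": {"deltas": [{"dp": [0, 0.002, 0], "roll": 0, "grip": 1}, {"dp": [0, 0, 0], "roll": 0, "grip": -0.4}, {"dp": [0, 0, 0], "roll": 0, "grip": -0.5}, {"dp": [0, -0.035, 0], "roll": 0, "grip": -0.5}, {"dp": [-0.03, -0.025, 0], "roll": 0, "grip": -0.5}, {"dp": [-0.06, 0, 0], "roll": 0, "grip": -0.5}, {"dp": [0, 0.02, 0], "roll": 0, "grip": -0.5}, {"dp": [0, 0, 0], "roll": 0, "grip": -0.5}]}}

```text
time_s: 29.58
ee_pos: [0.5035, -0.2305, 0.0616]
eef_rot: [-1.569, -0.001, 1.426]
force: [0.4, 0.2, 0.7]
grip_width: 0.0703
```

```bash
python3 rd.py; python3 wt.py|tail -1
```

```text
29.57 p [ 0.5035 -0.2305  0.0616] rpy [-1.569e+00 -1.000e-03  1.426e+00] F [0.38 0.21 0.72] Mjaw 0.060 Mz' -0.003 gw 0.0703
B tray x -0.0015 y -0.0003
px [316.6 247.1] t 29.57 p [ 0.5035 -0.2305  0.0616] window: up -0.0123 toolz 0.0005 jaw -0.0032 elev 65.4 ratio 0.898 tilt far-down: 1.5 or -50.6 F [0.4 0.2 0.7] gw 0.0703
```

>>> {"fn": "apply_moves", "kwargs": {"deltas": [{"dp": [0, 0.0165, 0], "roll": 0, "grip": 1}, {"dp": [0, 0, 0], "roll": 0, "grip": 1}, {"dp": [0, 0, 0], "roll": 0, "grip": 1}, {"dp": [0, 0, 0], "roll": 0, "grip": 1}, {"dp": [0, -0.028, 0], "roll": 0, "grip": 1}, {"dp": [0, -0.028, 0], "roll": 0, "grip": 1}, {"dp": [0, 0, 0.009], "roll": 0, "grip": 1}, {"dp": [0, 0, 0], "roll": 0, "grip": 1}], "newtons": 5}}

```text
time_s: 30.62
ee_pos: [0.4941, -0.2288, 0.1007]
eef_rot: [-1.569, -0.001, 1.427]
force: [0.0, 0.3, -4.2]
grip_width: 0.0459
```

```bash
python3 rd.py; python3 wt.py|tail -1
```

```text
30.62 p [ 0.4941 -0.2288  0.1007] rpy [-1.569e+00 -1.000e-03  1.427e+00] F [ 0.03  0.33 -4.24] Mjaw -0.051 Mz' 0.005 gw 0.0459
B tray x -0.0110 y 0.0002
px [322.6 257.1] t 30.62 p [ 0.4941 -0.2288  0.1007] window: up 0.0026 toolz 0.0007 jaw 0.0006 elev 63.6 ratio 0.886 tilt far-down: 1.2 or -54.1 F [ 0.   0.3 -4.2] gw 0.0459
```

>>> {"fn": "apply_moves", "kwargs": {"deltas": [{"dp": [0, 0.006, 0], "roll": 0, "grip": 1}, {"dp": [0, 0.005, 0], "roll": 0, "grip": 1}, {"dp": [0, 0.005, 0], "roll": 0, "grip": 1}, {"dp": [0, 0, 0], "roll": 0, "grip": 1}, {"dp": [0, -0.023, 0], "roll": 0, "grip": 1}, {"dp": [0, 0, 0], "roll": 0, "grip": 1}]}}

```text
time_s: 31.42
ee_pos: [0.4956, -0.2294, 0.1094]
eef_rot: [-1.572, 0.001, 1.427]
force: [0.1, -0.2, -4.7]
grip_width: 0.046
```

```bash
python3 avg.py 7; python3 wt.py|tail -1
```

```text
Mjaw mean -0.0049 sd 0.0239 sem 0.0090 F [-0.02  0.1  -4.43]
px [323.  263.5] t 31.77 p [ 0.4951 -0.2291  0.1083] window: up -0.0066 toolz -0.0084 jaw 0.0008 elev 62.4 ratio 0.202 tilt far-down: 50.7 or -105.9 F [-0.2 -0.9 -4.1] gw 0.0457
```

```bash
python3 st.py
```

```text
t 31.82 p [ 0.4951 -0.2291  0.1085] F [ 0.3  0.6 -4.7]
tilt(+far down) 34 window world [ 0.5051 -0.2294  0.0988] gap 0.0008 | rel TCP: up -0.0097, trayx 0.0099, jaw 0.0012
```

B has leaned about 50° far end down, more than wanted. I'll turn it back by drawing its underside against the far wall's outer top edge, which gives a long lever with the light grip.

>>> {"fn": "apply_moves", "kwargs": {"deltas": [{"dp": [0, -0.0155, 0], "roll": 0, "grip": 1}, {"dp": [0, 0, -0.033], "roll": 0, "grip": 1}, {"dp": [0, 0, -0.032], "roll": 0, "grip": 1}, {"dp": [0, 0.0105, 0], "roll": 0, "grip": 1}, {"dp": [0, 0, 0.006], "roll": 0, "grip": 1}, {"dp": [0, 0.001, 0.01], "roll": 0, "grip": 1}, {"dp": [0, 0.0005, 0.009], "roll": 0, "grip": 1}, {"dp": [0, 0.003, 0.009], "roll": 0, "grip": 1}, {"dp": [0, 0.005, 0.008], "roll": 0, "grip": 1}, {"dp": [0, 0, 0], "roll": 0, "grip": 1}]}}

```text
time_s: 33.17
ee_pos: [0.5173, -0.2325, 0.1043]
eef_rot: [-1.57, -0.0, 1.427]
force: [-2.0, 0.2, -0.2]
grip_width: 0.0458
```

```bash
python3 rd.py; python3 wt.py|tail -1; python3 st.py|tail -1
```

```text
33.17 p [ 0.5173 -0.2325  0.1043] rpy [-1.57  -0.     1.427] F [-2.05  0.22 -0.17] Mjaw 0.462 Mz' -0.043 gw 0.0458
B tray x 0.0124 y -0.0002
px [322.7 271.6] t 33.17 p [ 0.5173 -0.2325  0.1043] window: up -0.0037 toolz -0.0126 jaw 0.0007 elev 60.9 ratio 0.808 tilt far-down: 6.9 or -65.2 F [-2.   0.2 -0.2] gw 0.0458
tilt(+far down) 9 window world [ 0.5305 -0.2332  0.1002] gap 0.0011 | rel TCP: up -0.0042, trayx 0.0127, jaw 0.0012
```

>>> {"fn": "apply_moves", "kwargs": {"deltas": [{"dp": [0, 0.004, 0.004], "roll": 0, "grip": 1}, {"dp": [0, 0, 0], "roll": 0, "grip": 1}, {"dp": [0, -0.008, 0], "roll": 0, "grip": 1}, {"dp": [0, 0, 0], "roll": 0, "grip": 1}]}}

```text
time_s: 33.83
ee_pos: [0.5145, -0.232, 0.1092]
eef_rot: [-1.572, 0.0, 1.427]
force: [-2.6, 0.9, 1.0]
grip_width: 0.0458
```

```bash
python3 avg.py 8; python3 wt.py|tail -1; python3 st.py|tail -1
```

```text
Mjaw mean 0.5175 sd 0.0749 sem 0.0265 F [-2.93  0.68  2.68]
px [322.8 269.8] t 34.23 p [ 0.5141 -0.232   0.1085] window: up -0.0054 toolz -0.0123 jaw 0.0007 elev 61.2 ratio 0.767 tilt far-down: 11.1 or -68.7 F [-2.8  1.4  3.7] gw 0.0462
tilt(+far down) 14 window world [ 0.5262 -0.2325  0.1033] gap 0.0011 | rel TCP: up -0.0052, trayx 0.0120, jaw 0.0012
```

>>> {"fn": "apply_moves", "kwargs": {"deltas": [{"dp": [0, 0, 0], "roll": 0, "grip": 1}, {"dp": [0, -0.012, 0], "roll": 0, "grip": 1}, {"dp": [0, 0, 0], "roll": 0, "grip": 1}], "newtons": 25}}

```text
time_s: 34.75
ee_pos: [0.5146, -0.2321, 0.1213]
eef_rot: [-1.572, 0.0, 1.427]
force: [-0.4, 0.1, -5.6]
grip_width: 0.0454
```

```bash
python3 avg.py 8; python3 wt.py|tail -1; python3 st.py|tail -1
```

```text
Mjaw mean 0.0755 sd 0.0351 sem 0.0124 F [-0.08 -0.3  -4.61]
px [322.7 269.8] t 35.15 p [ 0.5141 -0.2319  0.1202] window: up -0.0058 toolz -0.0124 jaw 0.0006 elev 61.2 ratio 0.765 tilt far-down: 11.3 or -68.8 F [ 0.4 -1.  -4.7] gw 0.0455
tilt(+far down) 12 window world [ 0.5262 -0.2325  0.115 ] gap 0.0011 | rel TCP: up -0.0053, trayx 0.0121, jaw 0.0012
```

>>> {"fn": "apply_moves", "kwargs": {"deltas": [{"dp": [0, 0.01, 0], "roll": 0, "grip": 1}, {"dp": [0, 0.007, 0], "roll": 0, "grip": 1}, {"dp": [0, 0.006, 0], "roll": 0, "grip": 1}, {"dp": [0, 0.005, 0], "roll": 0, "grip": 1}, {"dp": [0, 0, 0], "roll": 0, "grip": 1}], "newtons": 10}}

```text
time_s: 35.92
ee_pos: [0.5137, -0.232, 0.0921]
eef_rot: [-1.57, -0.0, 1.427]
force: [-4.2, 0.5, 1.6]
grip_width: 0.0454
```

```bash
python3 rd.py; python3 wt.py|tail -1; python3 st.py|tail -1
```

```text
35.92 p [ 0.5137 -0.232   0.0921] rpy [-1.57  -0.     1.427] F [-4.18  0.51  1.62] Mjaw 0.905 Mz' -0.018 gw 0.0454
B tray x 0.0088 y -0.0002
px [322.7 257.6] t 35.92 p [ 0.5137 -0.232   0.0921] window: up 0.0018 toolz -0.0000 jaw 0.0006 elev 63.5 ratio 0.948 tilt far-down: -8.0 or -45.1 F [-4.2  0.5  1.6] gw 0.0454
tilt(+far down) -10 window world [ 0.5144 -0.2309  0.0927] gap 0.0011 | rel TCP: up 0.0005, trayx 0.0005, jaw 0.0012
```

>>> {"fn": "apply_moves", "kwargs": {"deltas": [{"dp": [0, 0.004, 0], "roll": 0, "grip": 1}, {"dp": [0, 0.003, 0], "roll": 0, "grip": 1}, {"dp": [0, 0, 0], "roll": 0, "grip": 1}, {"dp": [0, -0.03, 0], "roll": 0, "grip": 1}, {"dp": [0, 0, 0], "roll": 0, "grip": 1}]}}

```text
time_s: 36.7
ee_pos: [0.5152, -0.2323, 0.1167]
eef_rot: [-1.575, 0.001, 1.427]
force: [1.1, 0.6, -4.7]
grip_width: 0.0457
```

```bash
python3 avg.py 8; python3 wt.py|tail -1; python3 st.py|tail -1
```

```text
Mjaw mean -0.0162 sd 0.0187 sem 0.0066 F [ 0.08  0.06 -4.77]
px [322.7 247.4] t 37.1 p [ 0.514  -0.2318  0.1148] window: up 0.0018 toolz 0.0068 jaw 0.0006 elev 65.4 ratio 0.987 tilt far-down: -15.4 or -33.9 F [-0.   0.7 -4.6] gw 0.0458
tilt(+far down) -20 window world [ 0.5078 -0.2299  0.1158] gap 0.0009 | rel TCP: up 0.0008, trayx -0.0064, jaw 0.0011
```

>>> {"fn": "apply_moves", "kwargs": {"deltas": [{"dp": [0, 0, 0.013], "roll": 0, "grip": 1}, {"dp": [0, 0, 0.013], "roll": 0, "grip": 1}, {"dp": [0, 0.009, 0], "roll": 0, "grip": 1}, {"dp": [0, 0.005, 0], "roll": 0, "grip": 1}, {"dp": [0, 0.004, 0], "roll": 0, "grip": 1}, {"dp": [0, 0, 0], "roll": 0, "grip": 1}, {"dp": [0, -0.01, 0], "roll": 0, "grip": 1}, {"dp": [0, 0, 0], "roll": 0, "grip": 1}]}}

```text
time_s: 38.25
ee_pos: [0.4885, -0.2283, 0.1078]
eef_rot: [-1.571, 0.0, 1.427]
force: [-0.4, -0.6, -4.4]
grip_width: 0.0459
```

```bash
python3 avg.py 10; python3 rd.py|tail -1; python3 wt.py|tail -1; python3 st.py|tail -1
```

```text
Mjaw mean -0.0182 sd 0.0293 sem 0.0093 F [-0.02  0.04 -4.36]
B tray x -0.0168 y -0.0001
px [322.7 260.2] t 38.75 p [ 0.4884 -0.2282  0.1073] window: up 0.0068 toolz 0.0008 jaw 0.0006 elev 63.0 ratio 0.947 tilt far-down: -8.3 or -45.7 F [ 0.2  0.4 -4.4] gw 0.0459
tilt(+far down) -11 window world [ 0.4886 -0.2271  0.1121] gap 0.0009 | rel TCP: up 0.0047, trayx 0.0001, jaw 0.0011
```

B is the loose one: its centre of mass sits about +9 mm off centre after leaning far end down and about -7 mm after leaning near end down. Expected for the loose one is 19.6 mm of travel; A changed by less than 4 mm. I'll take B to the pad.

>>> {"fn": "apply_moves", "kwargs": {"deltas": [{"dp": [0.033, -0.004, -0.002], "roll": 0, "grip": 1}, {"dp": [0.05, 0, -0.004], "roll": 0, "grip": 1}, {"dp": [0.05, 0, -0.004], "roll": 0, "grip": 1}, {"dp": [0.05, 0, -0.004], "roll": 0, "grip": 1}, {"dp": [0.05, 0.01, -0.004], "roll": 0, "grip": 1}, {"dp": [0, 0.03, 0], "roll": 0, "grip": 1}, {"dp": [0, 0.017, 0], "roll": 0, "grip": 1}, {"dp": [0, 0.005, 0], "roll": 0, "grip": 1}, {"dp": [0, 0, 0], "roll": 0, "grip": 1}], "newtons": 12}}

```text
time_s: 40.02
ee_pos: [0.5398, -0.0008, 0.0498]
eef_rot: [-1.571, 0.0, 1.426]
force: [-1.2, -1.1, -3.5]
grip_width: 0.0459
```

```bash
python3 rd.py|head -1; python3 wt.py|tail -1
```

```text
40.02 p [ 0.5398 -0.0008  0.0498] rpy [-1.571  0.     1.426] F [-1.24 -1.12 -3.49] Mjaw -0.005 Mz' -0.003 gw 0.0459
px [322.7 260.1] t 40.02 p [ 0.5398 -0.0008  0.0498] window: up 0.0067 toolz 0.0009 jaw 0.0006 elev 63.0 ratio 0.946 tilt far-down: -8.0 or -46.0 F [-1.2 -1.1 -3.5] gw 0.0459
```

>>> {"fn": "apply_moves", "kwargs": {"deltas": [{"dp": [0, 0.004, 0], "roll": 0, "grip": 1}, {"dp": [0, 0.003, 0], "roll": 0, "grip": 1}, {"dp": [0, 0.002, 0], "roll": 0, "grip": 1}, {"dp": [0, 0.002, 0], "roll": 0, "grip": 1}, {"dp": [0, 0, 0], "roll": 0, "grip": 1}], "newtons": 5}}

```text
time_s: 40.7
ee_pos: [0.5407, -0.0004, 0.0392]
eef_rot: [-1.574, -0.0, 1.427]
force: [4.2, -1.3, 3.5]
grip_width: 0.0463
```

```bash
python3 rd.py|head -1; python3 wt.py|tail -1
```

```text
40.7 p [ 5.407e-01 -4.000e-04  3.920e-02] rpy [-1.574 -0.     1.427] F [ 4.17 -1.32  3.49] Mjaw -0.855 Mz' 0.143 gw 0.0463
px [322.6 272.2] t 40.7 p [ 5.407e-01 -4.000e-04  3.920e-02] window: up 0.0076 toolz -0.0067 jaw 0.0006 elev 60.8 ratio 0.887 tilt far-down: -1.7 or -56.7 F [ 4.2 -1.3  3.5] gw 0.0463
```

>>> {"fn": "apply_moves", "kwargs": {"deltas": [{"dp": [0, 0.001, 0], "roll": 0, "grip": 1}, {"dp": [0, 0, 0], "roll": 0, "grip": -1}, {"dp": [0, -0.01, 0], "roll": 0, "grip": -1}, {"dp": [0, -0.03, -0.007], "roll": 0, "grip": -1}, {"dp": [0, 0, 0], "roll": 0.18, "grip": -1}, {"dp": [0, 0, 0], "roll": 0.18, "grip": -1}, {"dp": [0, 0, 0], "roll": 0.18, "grip": -1}, {"dp": [0, 0, 0], "roll": 0.18, "grip": -1}, {"dp": [0, 0, 0], "roll": 0.18, "grip": -1}, {"dp": [0, 0, 0], "roll": 0.18, "grip": -1}]}}

```text
time_s: 42.0
ee_pos: [0.5463, -0.0011, 0.0779]
eef_rot: [-1.571, 0.0, 0.341]
force: [0.1, -0.0, 0.4]
grip_width: 0.094
```

>>> {"fn": "apply_moves", "kwargs": {"deltas": [{"dp": [0, 0, 0], "roll": 0.18, "grip": -1}, {"dp": [0, 0, 0], "roll": 0.18, "grip": -1}, {"dp": [0, 0, 0], "roll": 0.131, "grip": -1}, {"dp": [0, 0, 0], "roll": 0, "grip": -1}]}}

```text
time_s: 42.5
ee_pos: [0.5464, -0.0011, 0.0779]
eef_rot: [-1.571, 0.0, -0.143]
force: [-0.6, -0.8, -0.0]
grip_width: 0.0937
```

```bash
python3 rd.py|head -1; python3 wt.py|tail -1; python3 st.py|tail -1; python3 - <<'E'
from h import *
print("win world by wrist ray at z=.045", end=" ")
i=imaging.camera_info("wrist"); im=cv2.imread("pics/wl.png"); H,S,V=cv2.split(cv2.cvtColor(im,cv2.COLOR_BGR2HSV))
c=min(blobs((H>45)&(H<90)&(S>60),100)[0],key=lambda b:np.hypot(*(b[0]-[322,250])))[0]; print(c.round(1),onz("wrist",c,.045,i).round(4))
V=cv2.cvtColor(im,cv2.COLOR_BGR2HSV)[...,2]; S=cv2.cvtColor(im,cv2.COLOR_BGR2HSV)[...,1]
E
```

```text
42.5 p [ 0.5464 -0.0011  0.0779] rpy [-1.571  0.    -0.143] F [-0.6  -0.79 -0.04] Mjaw -0.018 Mz' 0.023 gw 0.0937
px [326.2 236.5] t 42.5 p [ 0.5464 -0.0011  0.0779] window: up -0.0344 toolz 0.0000 jaw 0.0030 elev 67.5 ratio 0.922 tilt far-down: 0.2 or -45.3 F [-0.6 -0.8 -0. ] gw 0.0937
tilt(+far down) -30 window world [ 0.5483 -0.0029  0.0438] gap 0.0035 | rel TCP: up -0.0340, trayx 0.0014, jaw 0.0021
win world by wrist ray at z=.045 [326.2 236.5] [ 0.5495 -0.0009  0.045 ]
```

>>> {"fn": "apply_moves", "kwargs": {"deltas": [{"dp": [0.002, 0.03, 0], "roll": 0, "grip": -1}, {"dp": [0, 0.02, 0], "roll": 0, "grip": -1}, {"dp": [0, 0.005, 0], "roll": 0, "grip": -1}, {"dp": [0, 0, 0], "roll": 0, "grip": 1}, {"dp": [0, 0, 0], "roll": 0, "grip": 1}, {"dp": [0, 0, 0], "roll": 0, "grip": 1}, {"dp": [0, 0, 0], "roll": 0, "grip": 1}, {"dp": [0, 0, 0], "roll": 0, "grip": 1}], "newtons": 30}}

```text
time_s: 43.65
ee_pos: [0.5489, -0.0015, 0.0231]
eef_rot: [-1.571, -0.001, -0.144]
force: [-1.2, 0.1, 6.7]
grip_width: 0.0681
```

```bash
python3 rd.py|head -1
```

```text
43.65 p [ 0.5489 -0.0015  0.0231] rpy [-1.571e+00 -1.000e-03 -1.440e-01] F [-1.21  0.09  6.67] Mjaw -0.126 Mz' 0.405 gw 0.0681
```

>>> {"fn": "apply_moves", "kwargs": {"deltas": [{"dp": [0, -0.02, 0], "roll": 0, "grip": 1}, {"dp": [0, -0.05, 0], "roll": 0, "grip": 1}, {"dp": [-0.04, 0, 0.02], "roll": 0, "grip": 1}, {"dp": [-0.03, 0, 0.045], "roll": 0, "grip": 1}, {"dp": [-0.018, 0, 0.05], "roll": 0, "grip": 1}, {"dp": [-0.01, 0, 0.05], "roll": 0, "grip": 1}, {"dp": [0, 0, 0.04], "roll": 0, "grip": 1}, {"dp": [0, 0, 0], "roll": -0.128, "grip": 1}, {"dp": [0, 0, 0], "roll": 0, "grip": 1}]}}

```text
time_s: 44.78
ee_pos: [0.4805, 0.2156, 0.0919]
eef_rot: [-1.571, 0.001, -0.016]
force: [-0.3, 0.2, -4.4]
grip_width: 0.0678
```

```bash
python3 rd.py|head -1; python3 wt.py|tail -1; python3 - <<'E'
from h import *
# cradle wall tops in the present wrist picture (red)
i=imaging.camera_info("wrist"); im=cv2.imread("pics/wl.png"); H,S,V=cv2.split(cv2.cvtColor(im,cv2.COLOR_BGR2HSV))
for c,s in blobs(((H<5)|(H>174))&(S>130)&(V>90),60)[0]: print(c.round(1),s.tolist(),onz("wrist",c,.056,i).round(4))
E
```

```text
44.77 p [0.4805 0.2156 0.0919] rpy [-1.571e+00  1.000e-03 -1.600e-02] F [-0.34  0.2  -4.36] Mjaw -0.075 Mz' 0.012 gw 0.0678
px [322.7 275.1] t 44.77 p [0.4805 0.2156 0.0919] window: up 0.0217 toolz 0.0005 jaw 0.0006 elev 60.3 ratio 0.868 tilt far-down: 0.1 or -59.4 F [-0.3  0.2 -4.4] gw 0.0678
[488.  231.2] [417, 138, 163, 154, 4089] [0.6111 0.2139 0.056 ]
[323.4 186.5] [277, 173, 94, 39, 2464] [0.4823 0.2509 0.056 ]
```

```bash
python3 - <<'E'
from h import *
i=imaging.camera_info("wrist"); im=cv2.imread("pics/wl.png"); H,S,V=cv2.split(cv2.cvtColor(im,cv2.COLOR_BGR2HSV))
m=((H<5)|(H>174))&(S>110)&(V>40)
for col in (300,322,345):
    r=np.nonzero(m[150:230,col])[0]+150; print(col,r.min(),r.max(),"outer?",onz("wrist",(col,r.min()),.006,i).round(4),"inner top",onz("wrist",(col,r.max()+.5),.056,i).round(4), V[185:222,col].tolist())
E
```

```text
300 174 200 outer? [0.4629 0.2502 0.006 ] inner top [0.4661 0.2414 0.056 ] [129, 128, 130, 130, 130, 128, 125, 156, 155, 148, 148, 146, 145, 145, 139, 117, 19, 16, 23, 26, 25, 17, 30, 20, 27, 22, 28, 58, 154, 155, 149, 149, 150, 151, 151, 152, 152]
322 173 200 outer? [0.4813 0.2507 0.006 ] inner top [0.4812 0.2411 0.056 ] [130, 130, 128, 132, 132, 129, 125, 165, 159, 150, 150, 147, 145, 149, 131, 71, 22, 19, 23, 18, 19, 23, 22, 23, 22, 17, 25, 54, 154, 156, 150, 150, 151, 152, 153, 151, 150]
345 173 200 outer? [0.5005 0.2504 0.006 ] inner top [0.497  0.2408 0.056 ] [133, 132, 134, 135, 133, 130, 115, 164, 162, 151, 149, 147, 144, 157, 137, 54, 25, 22, 16, 23, 26, 19, 27, 24, 21, 18, 30, 55, 155, 153, 149, 148, 150, 152, 151, 152, 153]
```

>>> {"fn": "apply_moves", "kwargs": {"deltas": [{"dp": [0.001, 0, -0.001], "roll": 0, "grip": 1}, {"dp": [0, 0.025, 0], "roll": 0, "grip": 1}, {"dp": [0, 0.022, 0], "roll": 0, "grip": 1}, {"dp": [0, 0.01, 0], "roll": 0, "grip": 1}, {"dp": [0, 0.004, 0], "roll": 0, "grip": 1}, {"dp": [0, 0.002, 0], "roll": 0, "grip": 1}, {"dp": [0, 0.002, 0], "roll": 0, "grip": 1}, {"dp": [0, 0, 0], "roll": 0, "grip": 1}]}}

```text
time_s: 45.82
ee_pos: [0.482, 0.2145, 0.0277]
eef_rot: [-1.571, -0.0, -0.016]
force: [-0.5, -0.8, -4.8]
grip_width: 0.0678
```

```bash
python3 rd.py|head -1; python3 wt.py|tail -1
```

```text
45.83 p [0.482  0.2145 0.0277] rpy [-1.571 -0.    -0.016] F [-0.53 -0.78 -4.78] Mjaw -0.061 Mz' 0.079 gw 0.0678
px [322.6 275.1] t 45.83 p [0.482  0.2145 0.0277] window: up 0.0217 toolz 0.0005 jaw 0.0006 elev 60.3 ratio 0.869 tilt far-down: -0.0 or -59.4 F [-0.5 -0.8 -4.8] gw 0.0678
```

>>> {"fn": "apply_moves", "kwargs": {"deltas": [{"dp": [0, 0.001, 0], "roll": 0, "grip": 1}, {"dp": [0, 0.001, 0], "roll": 0, "grip": 1}, {"dp": [0, 0.001, 0], "roll": 0, "grip": 1}, {"dp": [0, 0, 0], "roll": 0, "grip": 1}]}}

```text
time_s: 46.38
ee_pos: [0.482, 0.2145, 0.0261]
eef_rot: [-1.571, -0.0, -0.016]
force: [-11.3, -4.6, 20.2]
grip_width: 0.0681
```

```bash
python3 rd.py|head -1; python3 wt.py|tail -1
```

```text
46.38 p [0.482  0.2145 0.0261] rpy [-1.571 -0.    -0.016] F [-11.32  -4.6   20.21] Mjaw -0.904 Mz' 1.912 gw 0.0681
px [322.7 275.2] t 46.38 p [0.482  0.2145 0.0261] window: up 0.0217 toolz 0.0005 jaw 0.0006 elev 60.3 ratio 0.869 tilt far-down: -0.0 or -59.4 F [-11.3  -4.6  20.2] gw 0.0681
```

>>> {"fn": "apply_moves", "kwargs": {"deltas": [{"dp": [0, -0.0005, 0], "roll": 0, "grip": -0.7}, {"dp": [0, 0, 0], "roll": 0, "grip": -1}, {"dp": [0, 0, 0], "roll": 0, "grip": -1}, {"dp": [0, -0.03, 0], "roll": 0, "grip": -1}, {"dp": [0, -0.05, 0], "roll": 0, "grip": -1}, {"dp": [-0.03, -0.05, 0.02], "roll": 0, "grip": -1}, {"dp": [-0.05, -0.02, 0.03], "roll": 0, "grip": -1}, {"dp": [-0.05, 0, 0.03], "roll": 0, "grip": -1}, {"dp": [0, 0, 0], "roll": 0, "grip": -1}]}}

```text
time_s: 47.55
ee_pos: [0.351, 0.298, 0.1754]
eef_rot: [-1.57, -0.0, -0.012]
force: [-0.5, -0.5, -0.7]
grip_width: 0.0941
```

```bash
cat > fin.py <<'E'
from h import *
T=imaging.camera("top");S=imaging.camera("scene"); print(ctrl.get_obs()["time_s"],np.round(ctrl.get_obs()["ee_pos"],3))
def g(im):
    H,Sa,V=cv2.split(cv2.cvtColor(im,cv2.COLOR_BGR2HSV)); bl,l=blobs((H>45)&(H<90)&(Sa>60),25); return [b for b in bl if 120<b[0][0]<450 and 130<b[0][1]<300]
for a,s in g(T):
    for b,q in g(S):
        w,e=tri(ray("top",a),ray("scene",b))
        if e<.006: print("top",a.round(1),"scene",b.round(1),q[2:].tolist(),w.round(4),"gap",round(e,4))
z=lambda a,f:cv2.resize(a,None,fx=f,fy=f,interpolation=cv2.INTER_CUBIC)
cv2.imwrite("pics/v12.png",np.vstack([np.clip(z(T[100:270,195:455],3).astype(int)*1.5,0,255).astype(np.uint8)[:,:780],np.zeros((2,780,3),np.uint8)]))
E
python3 fin.py
```

```text
47.65 [0.353 0.297 0.175]
top [363.3 172.3] scene [256.7 228.5] [12, 10, 84] [ 0.5175 -0.1403  0.0468] gap 0.001
top [432.1 174.9] scene [163.7 243.1] [13, 9, 89] [ 0.4921 -0.3235  0.0462] gap 0.001
top [232.2 198.2] scene [404.8 176.9] [10, 7, 54] [0.4815 0.216  0.0469] gap 0.0014
```

View pics/v12.png

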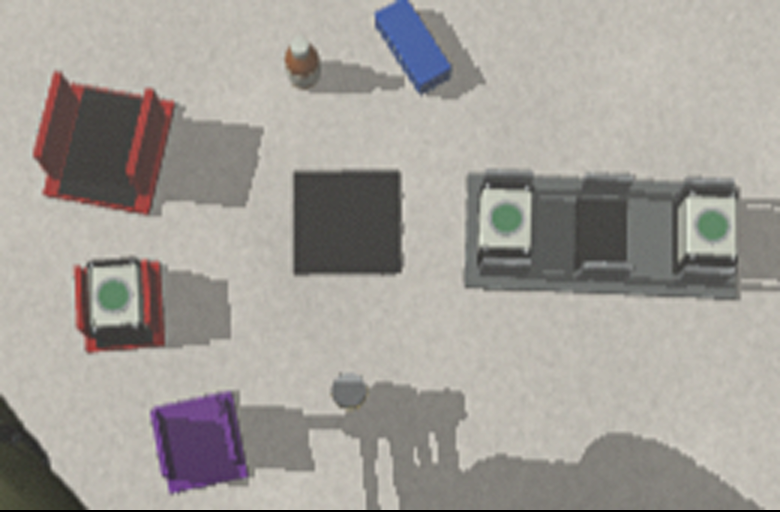

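The final picture shows the rattler between the cradle walls (113,296) and the sound housings in their pockets (506,218) and (712,226). The pad is clear, and the bottle, slide box and objective stand where they were. I'm handing in.

```bash
python3 -c "
from station import ctrl
print(ctrl.hand_in())"
```

```text
the job is handed in; nothing more can be done
None
```

I handed the job in at 47.7 s with the housing from the middle pocket (B) rejected into the small red cradle. The other two are in their pockets. I had no verdict back.

**What I did:** The moves only turn the tool about the vertical, so I leaned the housings by levering them against the tray walls while they pivoted in the jaws.
- **Housing A (pocket nearest the pad):** I leaned it about +21° and -22°. Its centre of mass moved less than 4 mm, within the noise, so it is sound.
- **Housing B (middle pocket):** its centre of mass went from about +9 mm to about -7 mm between the two leans. A loose insert should give about 20 mm, so B is the rattler. It leaned to about 50° in the air, more than I intended. It then went down on the pad, was regripped by its ends and lowered into the cradle.
- **Housing C (farthest from the pad):** I never lifted it; I took it as sound by elimination.

**Last checks:**

| Housing | Place | Horizontal distance from centre | Limit |
|---|---|---|---|
| B | cradle | about 1–2 mm | 10 mm |
| A | its pocket | about 1 mm | 12 mm |
| C | its pocket | about 4 mm | 12 mm |

- B read level in the grip just before I released it. All three window heights agree within 1 mm, about 1 mm below nominal in these two cameras as at the start.
- The bottle, slide box and objective look unmoved in the final picture.

**What went wrong or disagreed:**
- **Slipping:** A slid in the grip during its leans, and one lowering caught on a far wall. I rested it across B and C to level it, then placed it again.
- **B's readings:** the first reading after leaning B the second way gave -4 mm, and the later near-level one gave -7 mm. Both clearly point to a shift.

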